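Sticker and weight a pair of walnut blanks

ROBOT

A 6-joint arm with a two-finger parallel gripper is mounted at the origin on the work surface. World frame = base frame: x ahead of the robot, y to its left, z up, the work surface at z = 0. Lengths are in m, angles in rad, forces in N, time in s.
With the tool pointing down it reaches from about 0.275 to 0.75 m from the base axis. Payload 10.2 kg.
Tool frame: the origin (TCP) lies on the front face of the gripper's body, between the roots of the fingers; the fingertips stand 64 mm ahead of it and the grasp point (between the pads) lies 45 mm ahead of it; y points along the fingers, x is the direction in which the jaws open and shut, and the axes are right-handed (so a half turn about y gives the same grasp; the last joint's range is limited). The gripper opens to 88 mm and grips with 3 to 60 N. Pads are 18 mm wide; open, the fingers measure 123 mm over their backs; the gripper's body (75 mm by 187 mm) begins 45 mm behind the grasp point.
Start: joints at [-1.352, 0.313, 1.498, -0, 1.331, -0.223], TCP at [0.224, -0.475, 0.303] pointing down, gripper open.
Joint ranges: [-2.94, 2.94], [-0.97, 2.17], [0.19, 2.56], [-1.23, 4.37], [0.02, 3.11], [-2.88, 2.88]. Speed limits (rad/s): [2.39, 2.39, 3.01, 3.14, 3.14, 3.14].

INTERFACE

Orientations are given as a unit quaternion [w, x, y, z].
In Python, from bench import env, viewer gives the robot as it stands.
- The arm moves only by the tool drive_tool, never from a script. Its argument "commands" is a list of rows, each a list of 7 numbers: the turn, a rotation vector about the tool's x, y, z in degrees, then the shift along the tool's x, y, z in m, then the closure, from 0 (fully open) to 1 (shut). In form: [[ax, ay, az, dx, dy, dz, grip], ...]. A call has 1 to 5 rows; each row shifts and turns the pose as measured when the row begins, along the tool's axes as they then stand; what a row does not reach is not made up. A row lasts 1/8 s, in which the tool goes at most 62.5 mm and 10.7 degrees, less where a joint would pass 70% of its speed; a pose out of reach is approached as far as the arm can. A call with a gripper value outside its range is refused whole. The fingers move at their own pace and stop on an object; the grip force is fixed at half the most. Time passes only in rows, so rows that do not move let the fingers close. It gives the time, the measured TCP pose, the force and the opening at its end, in the units of the state.
- env.state(): the state, without advancing time (a new reading comes with each control period).
- viewer.capture(name): name is "scene" or "top" or "wrist"; returns (picture, depth): 480x640x3 uint8, red, green, blue; 480x640 float32, m along the optical axis (not along the pixel's ray), 0 where there is no reading.
- viewer.calibration(name): a dict with "K" (3x3 intrinsics, pixels), "D" ([k1, k2, p1, p2, k3] as OpenCV has them; the pictures are not rectified), "xyz" and "attitude" of the camera in the world; the wrist camera has in their place "T_tool_cam" (4x4, takes a point from camera to tool coordinates, whose origin is the TCP and whose axes are the tool frame's). Camera axes: x right, y up, looking along -z (the intrinsics and any distortion apply to the point x, -y, -z); pixel columns grow to the right and rows downward; lengths in m; the calibration is good to about 2 mm. A picture is of the moment at which its call begins: read the wrist's pose just before it. calibration takes no time and is no camera call.
- env.hand_in(): hands the job in, once; it reports no verdict.
The state is a dict: "t": time; "q": joint angles; "dq": joint speeds; "joint_torque": joint torques, N m; "tcp_pos": TCP position; "eef_rot": TCP orientation; "force": force on the tool from outside, world axes, zero at the start; "ft_torque": the same for the moment, N m; "finger_gap": opening from 0.0 (shut) to 1.0 (fully open).
Only numpy, scipy, OpenCV 4.12 (cv2) and the standard library are available. Lean on these libraries where they do the work, as an engineer would, in place of code of your own. Each camera call takes 0.05 s, during which the arm holds its last target.

TASK

Stack the pair of walnut blanks to dry: lay the two stickers squarely across the lower blank, one right above each bearer, then lay the loose walnut blank on them flush above the lower one with the red ends the same way, and stand one weight on it right above each sticker, knob up. Set everything down without dropping it, and leave the maple blank, spokeshave, glue bottle and sanding block where they are.

Things in the scene. Friction and masses are not known exactly. Their poses are not given: they have to be found in the camera images.
- stack_foot: Fixed foot of the stack: dark walnut blank, 300 (x) x 60 (y) x 25 mm, flat on two pale bearers, each 20 (x) x 100 (y) x 20 mm high, centred at x = +100 and -100 mm, showing 20 mm each side. Red band (18 mm) at its +x end. Origin: centre, at bench height; blank top at z = 45 mm. x axis within 0.3 rad of world x; stands left or right of the bench's middle.
- walnut_blank: The loose walnut blank, the match of the one in the stack: dark brown, 300 (x) x 60 (y) x 25 (z) mm, 0.2 to 0.4 kg, a red painted band 18 mm long at its +x end, lying flat on the bench with its x axis within 0.3 rad of world x, on the other side of the middle from the stack. Origin: centre of the underside.
- white_sticker: White-painted drying sticker, a loose square stick, 20 (x) x 90 (y, long) x 20 (z) mm, 25 g, lying flat on the bench at the start with its y axis within 0.7 rad of world y. Origin: centre of the underside. The two stickers are equal in size and interchangeable.
- blue_sticker: Blue-painted drying sticker, a loose square stick, 20 (x) x 90 (y, long) x 20 (z) mm, 25 g, lying flat on the bench at the start with its y axis within 0.7 rad of world y. Origin: centre of the underside. The two stickers are equal in size and interchangeable.
- round_weight: Round bright steel weight standing upright: body 50 mm diameter, 40 mm high, straight sided, with a brass knob on top (26 mm diameter, to 62 mm above the base), 0.55 to 0.9 kg. Origin: centre of the underside.
- square_weight: Square green-painted iron weight standing upright: body 50 x 50 mm, 40 mm high, with a dark steel knob on top (26 mm diameter, to 62 mm above the base), 0.55 to 0.9 kg; x and y axes square to its sides. Origin: centre of the underside. The two weights are interchangeable.
- maple_blank: Not to be used: a pale maple blank of another job, 300 (x) x 60 (y) x 25 (z) mm, no paint, loose, lying flat across the far part of the bench (x axis about along world y). Origin: centre of the underside.
- spokeshave: Not to be used: a spokeshave, dark iron with two brown wooden grips, 260 mm long (x) and about 32 mm wide, up to 45 mm high, loose, lying in the middle of the bench between the stack and the loose walnut blank, pointing away from the robot. Origin: underside of its middle.
- glue_bottle: Not to be used: a white glue bottle with yellow label and orange cap, 58 mm diameter, 150 mm high, loose, standing beyond the work on the left. Origin: centre of the underside.
- sanding_block: Not to be used: a cork sanding block, 110 (x) x 65 (y) x 32 (z) mm, loose, beyond the work on the right. Origin: centre of the underside.
Not all that is in view belongs to the job. Of the things that look like the blue_sticker, take the one that is farthest to the robot's left at the start. What is shaped like the round_weight but blue is not meant.

How it is judged:
By the outcome, as a careful person would: the job done as asked, in the order asked, and still so for the second after the job is handed in, with the robot touching nothing.
It also fails if it takes over 144 s, if anything falls off the work surface, if the arm or the gripper's body presses on something with over 40 N, if the wrist force passes 120 N, or if a joint passes its speed limit or range.

## Working session

There is one attempt and no reset: what is moved stays moved. The work goes in short steps, Python scripts to look and compute and a tool call to move; the robot and the scene stay as the last step left them, time stands still between calls to the robot, and variables do not carry over. Pictures are saved under pics/ and viewed, and the job is handed in when it is done.

Besides the shell and the picture viewer there is one more tool, called after "Emit:" by a JSON object that holds its "api" and its "payload". drive_tool: Moves the arm, as the interface text tells. Its arguments: {"type":"object","properties":{"commands":{"type":"array"}},"required":["commands"]}

```bash
ls; mkdir -p pics; python3 - <<'E'
from bench import env, viewer
import cv2,numpy as np
print(env.state())
for n in ("scene","top","wrist"):
    print(n,viewer.calibration(n))
for n in ("scene","top"):
    p,d=viewer.capture(n); cv2.imwrite(f"pics/{n}0.png",p[:,:,::-1]); np.save(f"pics/{n}0d.npy",d)
E
```

```text
pics
{'t': 0.0, 'q': array([-1.35239311e+00,  3.13423539e-01,  1.49842337e+00,  2.21647581e-05,
        1.33098936e+00, -2.23439527e-01]), 'dq': array([-4.26487083e-04, -4.22018194e-04, -8.24961445e-04,  9.69092633e-05,
       -1.70214550e-04, -2.13013784e-03]), 'joint_torque': array([-1.69143052e-03, -4.02212262e+01, -2.52271038e+01,  6.92720432e-02,
        3.52971302e-02, -1.02270064e-04]), 'tcp_pos': array([ 0.22443096, -0.4744315 ,  0.30217972]), 'eef_rot': array([ 0.59772827, -0.59709416,  0.37858986, -0.37798041]), 'force': array([-0.01484618,  0.26443819, -0.28519525]), 'ft_torque': array([ 0.0459087 , -0.03417157, -0.03574273]), 'finger_gap': 0.9995726309342005}
scene {'K': array([[500.36750294,   0.        , 321.61370696],
       [  0.        , 500.36750294, 237.77206276],
       [  0.        ,   0.        ,   1.        ]]), 'D': array([0.0378038, 0.       , 0.       , 0.       , 0.       ]), 'xyz': array([0.89480654, 0.64563033, 0.94242783]), 'attitude': array([0.229902  , 0.07841213, 0.31921347, 0.91602367])}
top {'K': array([[510.64247047,   0.        , 321.77705887],
  
[... 202 characters left out ...]
577, 0.00843957, 1.06484108]), 'attitude': array([ 0.70732951,  0.03935319, -0.04569256, -0.7043071 ])}
wrist {'K': array([[409.87100033,   0.        , 318.07259937],
       [  0.        , 409.87100033, 241.70596263],
       [  0.        ,   0.        ,   1.        ]]), 'D': array([0.00506241, 0.        , 0.        , 0.        , 0.        ]), 'T_tool_cam': array([[ 9.99999756e-01, -5.90847039e-04,  3.72130598e-04,
        -3.22369387e-04],
       [ 5.40447429e-04,  3.17451749e-01, -9.48274272e-01,
        -8.19852424e-02],
       [ 4.42151536e-04,  9.48274242e-01,  3.17451991e-01,
         8.44202470e-02],
       [ 0.00000000e+00,  0.00000000e+00,  0.00000000e+00,
         1.00000000e+00]])}
```

View pics/top0.png

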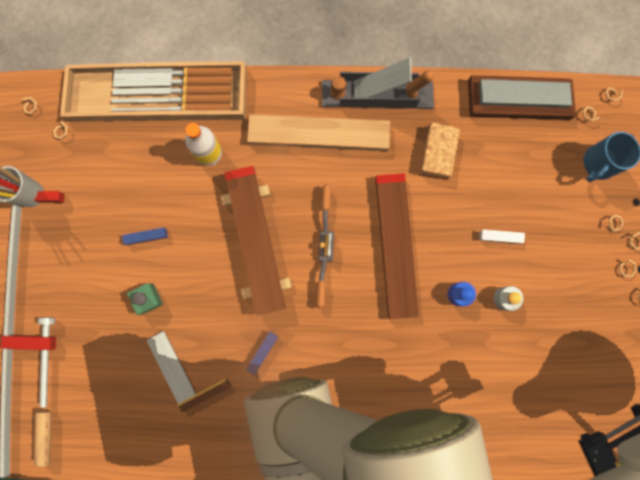

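View pics/scene0.png

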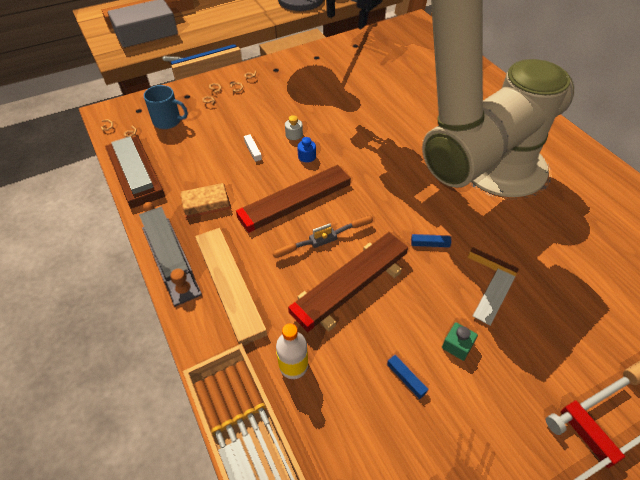

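```bash
python3 - <<'E'
from scipy.spatial.transform import Rotation as R
import numpy as np
q=[ 0.59772827, -0.59709416,  0.37858986, -0.37798041]
print(R.from_quat(q,scalar_first=True).as_matrix())
for a in ([0.229902  , 0.07841213, 0.31921347, 0.91602367],[ 0.70732951,  0.03935319, -0.04569256, -0.7043071 ]): print(R.from_quat(a,scalar_first=True).as_matrix())
E
```

```text
[[ 4.27601051e-01 -2.48435758e-04  9.03967521e-01]
 [-9.03966748e-01  1.21874061e-03  4.27601021e-01]
 [-1.20793331e-03 -9.99999226e-01  2.96557102e-04]]
[[-0.88199322 -0.37113093  0.29043037]
 [ 0.47125177 -0.69049566  0.54875998]
 [-0.0031209   0.6208684   0.7839086 ]]
[[ 0.00372741  0.99275809 -0.12007285]
 [-0.99995068  0.00480568  0.00869184]
 [ 0.00920593  0.12003453  0.99272703]]
```

```bash
cat > h.py <<'E'
import numpy as np,cv2
from scipy.spatial.transform import Rotation as R
def T_of(p,q):
    T=np.eye(4);T[:3,:3]=R.from_quat(q,scalar_first=True).as_matrix();T[:3,3]=p;return T
def cloud(cal,d,Tw):
    """world xyz map"""
    h,w=d.shape
    u,v=np.meshgrid(np.arange(w),np.arange(h))
    n=cv2.undistortPoints(np.stack([u,v],-1).reshape(-1,1,2).astype(np.float64),cal['K'],cal['D']).reshape(h,w,2)
    pc=np.stack([n[...,0]*d,-n[...,1]*d,-d],-1)
    P=pc@Tw[:3,:3].T+Tw[:3,3]
    P[d<=0]=np.nan
    return P
def rays(cal,uv,Tw):
    n=cv2.undistortPoints(np.asarray(uv,float).reshape(-1,1,2),cal['K'],cal['D']).reshape(-1,2)
    r=np.stack([n[:,0],-n[:,1],-np.ones(len(n))],-1)@Tw[:3,:3].T
    return Tw[:3,3],r
def onplane(cal,uv,Tw,z):
    o,r=rays(cal,uv,Tw); s=(z-o[2])/r[:,2]; return o+s[:,None]*r
def rect(xy):
    (c,s,a)=cv2.minAreaRect(np.asarray(xy,np.float32)); b=cv2.boxPoints((c,s,a))
    e=b[1]-b[0],b[2]-b[1]; L=max(e,key=np.linalg.norm)
    if L[0]<0:L=-L
    return np.array(c),np.linalg.norm(e[0]),np.linalg.norm(e[1]),np.arctan2(L[1],L[0])
E
python3 - <<'E'
from h import *
from bench import viewer
for n in ("top","scene"):
    cal=viewer.calibration(n);d=np.load(f"pics/{n}0d.npy");im=cv2.imread(f"pics/{n}0.png")
    Tw=T_of(cal['xyz'],cal['attitude']);P=cloud(cal,d,Tw)
    z=P[...,2]
    pts={'top':{'bench':[(350,180),(350,330),(200,200),(440,240)],'foot':[(256,240),(240,200),(265,280)],'loose':[(397,247)],'blue':[(144,236)],'white':[(503,237)],'round':[(509,298)],'green':[(148,302)],'maple':[(320,132)]},
     'scene':{'bench':[(350,180),(330,420)],'foot':[(350,280)],'loose':[(290,200)],'blue':[(407,376)],'white':[(253,148)],'green':[(460,340)]}}[n]
    for k,v in pts.items():
        for (a,b) in v: print(n,k,P[b,a].round(4),im[b,a][::-1])
E
```

```text
top bench [ 0.6897 -0.0606  0.002 ] [222 137  74]
top bench [ 0.3731 -0.06   -0.0016] [190 117  64]
top bench [ 0.6457  0.2597 -0.0018] [214 132  72]
top bench [ 0.562  -0.2518 -0.0016] [196 121  66]
top foot [0.5545 0.1326 0.0407] [144  86  50]
top foot [0.6358 0.1664 0.0458] [142  83  49]
top foot [0.4735 0.1128 0.0434] [145  87  51]
top loose [ 0.5432 -0.1552  0.0267] [138  80  48]
top blue [0.5648 0.3707 0.0185] [ 79  94 136]
top white [ 0.5665 -0.382   0.0181] [252 248 236]
top round [ 0.4379 -0.3739  0.0609] [180 130  60]
top green [0.4276 0.3484 0.0426] [ 94 131  92]
top maple [0.7883 0.004  0.0242] [241 190 119]
scene bench [ 0.3958 -0.1378  0.0148] [115  60  27]
scene bench [0.7361 0.3753 0.0042] [210 113  48]
scene foot [0.5631 0.1481 0.045 ] [130  60  25]
scene loose [ 0.568  -0.1387  0.026 ] [139  64  32]
scene blue [0.5677 0.3762 0.0186] [ 36  83 139]
scene white [ 0.5705 -0.3661  0.0194] [253 248 238]
scene green [0.4415 0.3698 0.0404] [38 69 48]
```

```bash
cat > meas.py <<'E'
from h import *
def measure(n,im,d,cal,Tw,rois,tag,vis=None):
    hsv=cv2.cvtColor(im,cv2.COLOR_BGR2HSV);P=cloud(cal,d,Tw);z=P[...,2];out={}
    for k,(x0,y0,x1,y1,zt,f) in rois.items():
        m=np.zeros(d.shape,np.uint8);m[y0:y1,x0:x1]=f(im.astype(int),hsv.astype(int),z)[y0:y1,x0:x1]
        m=cv2.morphologyEx(m,cv2.MORPH_OPEN,np.ones((3,3),np.uint8))
        nn,l,s,_=cv2.connectedComponentsWithStats(m)
        if nn<2: print(tag,k,'none');continue
        m=(l==1+np.argmax(s[1:,4])).astype(np.uint8)
        c=max(cv2.findContours(m,0,2)[0],key=len)
        W=onplane(cal,c.reshape(-1,2),Tw,zt)[:,:2]
        r=rect(W);out[k]=r
        print(tag,k,'c',r[0].round(4),'sz',round(r[1],4),round(r[2],4),'yaw',round(r[3],4),'zmed',np.nanmedian(z[m>0]).round(4))
        if vis is not None: cv2.drawContours(vis,[c],-1,(0,255,0),1)
    return out
E
python3 - <<'E'
from meas import *
from bench import viewer
walnut=lambda i,h,z:((i[...,2]<190)&(i[...,2]-i[...,0]>45)&(z>0.012))
red=lambda i,h,z:((i[...,2]>110)&(i[...,1]<70))
blue=lambda i,h,z:((i[...,0]>i[...,2]+15)&(z>0.006))
white=lambda i,h,z:((h[...,1]<60)&(h[...,2]>170))
green=lambda i,h,z:((i[...,1]>i[...,2]+10)&(i[...,1]>i[...,0]))
high=lambda a,b:(lambda i,h,z:((z>a)&(z<b)))
n="top";cal=viewer.calibration(n);d=np.load("pics/top0d.npy");im=cv2.imread("pics/top0.png");Tw=T_of(cal['xyz'],cal['attitude'])
vis=im.copy()
measure(n,im,d,cal,Tw,{
'foot':(210,160,300,325,.045,high(.033,.06)),'footred':(210,160,300,325,.045,red),
'loose':(360,160,430,330,.025,high(.014,.04)),'loosered':(360,160,430,330,.025,red),
'blue':(110,220,180,255,.02,blue),'white':(465,220,540,255,.02,white),
'green':(120,275,170,320,.04,high(.03,.05)),'greenc':(120,275,170,320,.04,green),'round':(490,280,530,320,.04,high(.03,.07)),
'shave':(300,170,345,315,.02,high(.01,.07)),'bluew':(440,275,485,315,.04,high(.03,.07)),'knobg':(120,275,170,320,.062,high(.052,.07)),'knobr':(490,280,530,320,.062,high(.052,.07)),
},"top",vis)
cv2.imwrite("pics/v0.png",cv2.resize(vis[150:340,90:560],None,fx=1.7,fy=1.7))
E
```

```text
top foot c [0.5563 0.1364] sz 0.0619 0.3009 yaw 0.2311 zmed 0.0445
top footred c [0.6918 0.1719] sz 0.0637 0.018 yaw -1.3179 zmed 0.0446
top loose c [ 0.5489 -0.155 ] sz 0.0625 0.2996 yaw 0.0799 zmed 0.0246
top loosered c [ 0.6874 -0.1415] sz 0.0623 0.0176 yaw -1.4648 zmed 0.0249
top blue c [0.565  0.3701] sz 0.0911 0.0186 yaw -1.3883 zmed 0.0193
top white c [ 0.568  -0.3804] sz 0.021 0.0892 yaw 1.498 zmed 0.0196
top green c [0.4339 0.3612] sz 0.0518 0.0512 yaw -1.1011 zmed 0.0391
top greenc c [0.4355 0.358 ] sz 0.0553 0.0499 yaw -1.1241 zmed 0.0389
top round c [ 0.4383 -0.3852] sz 0.0487 0.0487 yaw -0.0064 zmed 0.0405
top shave c [ 0.546  -0.0085] sz 0.2564 0.0303 yaw -0.0493 zmed 0.0271
top bluew c [ 0.4486 -0.2865] sz 0.0486 0.0495 yaw 1.5488 zmed 0.0405
top knobg c [0.4351 0.3615] sz 0.0264 0.0237 yaw -1.5582 zmed 0.0608
top knobr c [ 0.4378 -0.3848] sz 0.0239 0.027 yaw 1.5652 zmed 0.0609
```

View pics/v0.png

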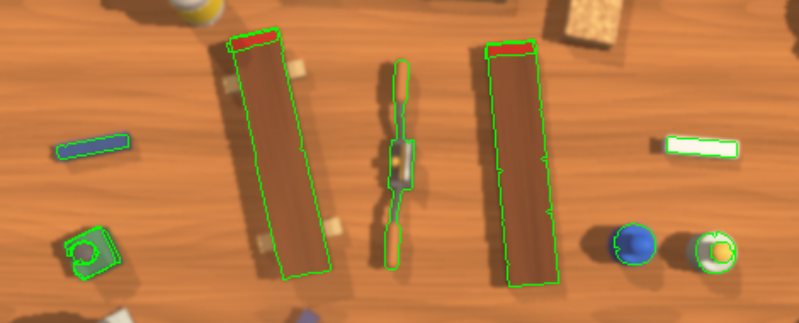

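```bash
python3 - <<'E'
from meas import *
from bench import viewer
high=lambda a,b:(lambda i,h,z:((z>a)&(z<b)))
n="top";cal=viewer.calibration(n);d=np.load("pics/top0d.npy");im=cv2.imread("pics/top0.png");Tw=T_of(cal['xyz'],cal['attitude'])
measure(n,im,d,cal,Tw,{'cap':(180,115,230,170,.145,high(.12,.18)),'body':(180,115,230,170,.1,high(.05,.18)),'maple':(245,110,395,155,.025,high(.014,.04)),'sand':(415,118,465,185,.032,high(.02,.05)),'decoyblue':(240,325,285,380,.02,lambda i,h,z:((i[...,0]>i[...,2]+15)&(z>0.006)))},'top')
E
cat > plan.py <<'E'
# usage: plan.py x y z yaw_deg grip [nmin]  -> prints rows of tool-frame shifts to reach the pose
import sys,math,numpy as np
from h import *
from bench import env
def plan(st,tx,ty,tz,yaw,grip,nmin=1,step=.055):
    M=R.from_quat(st['eef_rot'],scalar_first=True).as_matrix();p=np.array(st['tcp_pos'])
    Yd=math.radians(yaw);goal=np.array([[math.cos(Yd),0,-math.sin(Yd)],[math.sin(Yd),0,math.cos(Yd)],[0,-1,0]])
    w=R.from_matrix(M.T@goal).as_rotvec();t=np.array([tx,ty,tz])
    n=max(nmin,math.ceil(np.linalg.norm(t-p)/step),math.ceil(np.degrees(np.linalg.norm(w))/10))
    rows=[]
    for i in range(n):
        Mi=M@R.from_rotvec(w*i/n).as_matrix()
        dl=Mi.T@(t-p)/n
        rows.append([round(float(a),1) for a in np.degrees(w/n)]+[round(float(a),4) for a in dl]+[grip])
    return rows
if __name__=="__main__":
    a=[float(v) for v in sys.argv[1:]]
    st=env.state();print('t',st['t'].__round__(2) if hasattr(st['t'],'__round__') else st['t'],'tcp',np.round(st['tcp_pos'],4),'yaw',round(math.degrees(math.atan2(*R.from_quat(st['eef_rot'],scalar_first=True).as_matrix()[[1,0],0])),2),'gap',round(st['finger_gap'],3),'F',np.round(st['force'],1))
    if a:
        for r in plan(st,*a[:5],nmin=int(a[5]) if len(a)>5 else 1): print(r)
E
python3 plan.py 0.568 -0.3804 0.14 -4.2 0.3
```

```text
top cap c [0.747  0.2423] sz 0.0254 0.0367 yaw 0.791 zmed 0.1485
top body c [0.7443 0.2376] sz 0.0615 0.0738 yaw 0.0479 zmed 0.1031
top maple c [0.7892 0.0068] sz 0.0629 0.2998 yaw 1.527 zmed 0.0244
top sand c [ 0.7509 -0.2498] sz 0.1122 0.0671 yaw -0.203 zmed 0.0314
top decoyblue none
t 0.1 tcp [ 0.2244 -0.4745  0.3022] yaw -64.69 gap 1.003 F [-0.1  0.1 -1.1]
[-0.0, -7.6, -0.0, 0.0078, 0.0203, 0.0438, 0.3]
[-0.0, -7.6, -0.0, 0.0135, 0.0203, 0.0424, 0.3]
[-0.0, -7.6, -0.0, 0.0189, 0.0203, 0.0403, 0.3]
[-0.0, -7.6, -0.0, 0.0241, 0.0203, 0.0375, 0.3]
[-0.0, -7.6, -0.0, 0.0288, 0.0203, 0.034, 0.3]
[-0.0, -7.6, -0.0, 0.033, 0.0203, 0.0299, 0.3]
[-0.0, -7.6, -0.0, 0.0366, 0.0203, 0.0253, 0.3]
[-0.0, -7.6, -0.0, 0.0397, 0.0203, 0.0203, 0.3]
```

```bash
cat > fitrect.py <<'E'
from h import *
from scipy.optimize import least_squares
def sdf(p,c,yaw,L,W):
    co,s=np.cos(yaw),np.sin(yaw);q=(p-c)@np.array([[co,-s],[s,co]])
    d=np.abs(q)-np.array([L/2,W/2])
    o=np.linalg.norm(np.maximum(d,0),axis=1)+np.minimum(d.max(1),0);return o
def edgefit(gray,cal,Tw,zt,c0,yaw0,L,W,rng=8,free=True):
    """sample edges of the rect along image normals, subpixel gradient peak, LSQ fit of known-size rect"""
    c=np.array(c0,float);yaw=yaw0
    Ti=np.linalg.inv(Tw)
    def proj(xy):
        P=np.c_[xy,np.full(len(xy),zt)];q=P@Ti[:3,:3].T+Ti[:3,3];q=q*[1,-1,-1]
        return cv2.projectPoints(q,np.zeros(3),np.zeros(3),cal['K'],cal['D'])[0].reshape(-1,2)
    for it in range(3):
        co,s=np.cos(yaw),np.sin(yaw);Rm=np.array([[co,-s],[s,co]]);pts=[]
        for ax,l,w in((0,L,W),(1,W,L)):
            for sg in(-1,1):
                for t in np.linspace(-.42,.42,40 if l>.1 else 14)*l:
                    e=np.array([t,sg*w/2] if ax==0 else [sg*w/2,t]);nr=np.array([0,sg] if ax==0 else [sg,0])
                    off=np.arange(-rng,rng+.01,.5)*1e-3*(1 if it else 1.5)
                    uv=proj((e+off[:,None]*nr)@Rm.T+c).astype(np.float32)
                    v=cv2.remap(gray,uv[:,0].reshape(1,-1),uv[:,1].reshape(1,-1),cv2.INTER_LINEAR).reshape(-1).astype(float)
                    g=np.abs(np.gradient(cv2.GaussianBlur(v.reshape(1,-1),(0,0),2).reshape(-1)))
                    k=g.argmax()
                    if g[k]<.8 or k<2 or k>len(g)-3: continue
                    pts.append((e+off[k]*nr)@Rm.T+c)
        pts=np.array(pts)
        r=least_squares(lambda x:sdf(pts,x[:2],x[2],L,W)*1e3,[*c,yaw],loss='soft_l1',f_scale=1.)
        c=r.x[:2];yaw=r.x[2]
    return c,yaw,np.median(np.abs(sdf(pts,c,yaw,L,W))),len(pts)
E
python3 - <<'E'
from fitrect import *
from bench import viewer
n="top";cal=viewer.calibration(n);im=cv2.imread("pics/top0.png");Tw=T_of(cal['xyz'],cal['attitude'])
g=im.astype(np.float32)
for ch,nm in((2,'R'),(1,'G'),(0,'B')):
  G=np.ascontiguousarray(g[...,ch])
  for k,z,c,y,L,W in(('foot',.045,(.5563,.1364),.2311,.3,.06),('loose',.025,(.5489,-.155),.0799,.3,.06),('white',.02,(.568,-.3804),1.498,.09,.02),('blue',.02,(.565,.3701),-1.388,.09,.02),('green',.04,(.434,.361),.47,.05,.05),('maple',.025,(.789,.0068),1.527,.3,.06)):
    r=edgefit(G,cal,Tw,z,c,y,L,W);print(nm,k,r[0].round(4),round(r[1],4),round(r[2]*1e3,2),r[3])
E
```

```text
R foot [0.5568 0.1355] 0.239 0.75 102
R loose [ 0.5509 -0.1559] 0.0793 0.47 108
R white [ 0.5692 -0.3815] 1.4967 1.04 56
R blue [0.564 0.372] -1.3823 2.45 56
R green [0.4367 0.3591] 0.1866 3.4 54
R maple [0.7913 0.0069] 1.5264 0.57 108
G foot [0.5565 0.1351] 0.2388 0.47 82
G loose [ 0.5484 -0.1561] 0.0793 0.49 108
G white [ 0.5688 -0.3815] 1.4961 1.03 56
G blue [0.5637 0.3719] -1.3508 4.31 56
G green [0.4347 0.362 ] 0.4631 0.5 56
G maple [0.7911 0.007 ] 1.5279 0.48 108
B foot [0.5568 0.1351] 0.2404 0.46 61
B loose [ 0.5485 -0.1561] 0.0796 0.49 108
B white [ 0.5687 -0.3814] 1.4962 1.02 56
B blue [0.5658 0.3716] -1.3855 0.52 56
B green [0.4347 0.362 ] 0.465 0.52 56
B maple [0.7912 0.007 ] 1.5281 0.48 108
```

Emit:
{"api": "drive_tool", "payload": {"commands": [[0,-7.6,0,0.008,0.02,0.044,0.3],[0,-7.6,0,0.0135,0.02,0.042,0.3],[0,-7.6,0,0.019,0.02,0.04,0.3],[0,-7.6,0,0.024,0.02,0.0375,0.3],[0,-7.6,0,0.029,0.02,0.034,0.3]]}}

```text
t: 0.72
tcp_pos: [0.4425, -0.4144, 0.1993]
eef_rot: [-0.689, 0.689, -0.158, 0.158]
force: [-0.0, -0.7, 0.4]
finger_gap: 0.699
```

```bash
python3 plan.py 0.5675 -0.3995 0.115 -4.3 0.4
```

```text
t 0.72 tcp [ 0.4425 -0.4144  0.1993] yaw -25.81 gap 0.699 F [-0.  -0.7  0.4]
[0.0, -7.2, -0.0, 0.0354, 0.0281, 0.0226, 0.4]
[0.0, -7.2, -0.0, 0.0379, 0.0281, 0.018, 0.4]
[0.0, -7.2, -0.0, 0.0398, 0.0281, 0.0132, 0.4]
```

Emit:
{"api": "drive_tool", "payload": {"commands": [[0,-7.2,0,0.0355,0.028,0.0225,0.4],[0,-7.2,0,0.038,0.028,0.018,0.4],[0,-7.2,0,0.04,0.028,0.013,0.4],[0,0,0,0,0,0,0.4]]}}

```text
t: 1.23
tcp_pos: [0.5729, -0.3957, 0.1081]
eef_rot: [0.708, -0.705, 0.022, -0.018]
force: [-0.3, 0.2, 0.0]
finger_gap: 0.596
```

```bash
python3 plan.py 0.5675 -0.3995 0.069 -4.3 0.4; python3 - <<'E'
from bench import env,viewer
import cv2
p,d=viewer.capture("wrist");cv2.imwrite("pics/w1.png",p[:,:,::-1])
E
```

```text
t 1.23 tcp [ 0.5729 -0.3957  0.1081] yaw -3.23 gap 0.596 F [-0.3  0.2  0. ]
[-0.2, 1.1, -0.3, -0.005, 0.0391, -0.0043, 0.4]
```

View pics/w1.png

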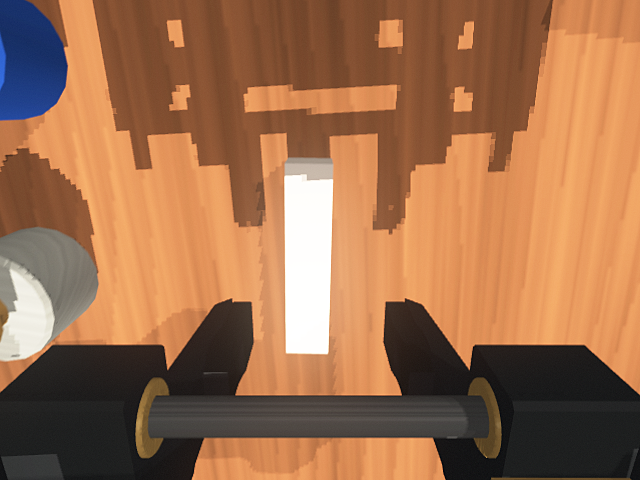

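Emit:
{"api": "drive_tool", "payload": {"commands": [[0,0.5,0,-0.0025,0.0195,-0.002,0.4],[0,0.5,0,-0.0025,0.0195,-0.002,0.4],[0,0,0,0,0,0,0.4]]}}

```text
t: 1.65
tcp_pos: [0.5643, -0.4022, 0.0701]
eef_rot: [0.707, -0.706, 0.03, -0.028]
force: [0.6, -0.3, 0.3]
finger_gap: 0.606
```

```bash
python3 plan.py 0.5675 -0.3995 0.069 -4.3 0.4
```

```text
t 1.65 tcp [ 0.5643 -0.4022  0.0701] yaw -4.72 gap 0.606 F [ 0.6 -0.3  0.3]
[-0.0, -0.4, -0.2, 0.003, 0.0011, 0.0029, 0.4]
```

Emit:
{"api": "drive_tool", "payload": {"commands": [[0,0,0,0.003,0.0015,0.003,0.4],[0,0,0,0,0,0,1],[0,0,0,0,0,0,1],[0,0,0,0,0,0,1],[0,0,0,0,0,0,1]]}}

```text
t: 2.28
tcp_pos: [0.568, -0.4, 0.0707]
eef_rot: [-0.706, 0.707, -0.029, 0.029]
force: [-0.4, 0.3, -0.0]
finger_gap: 0.223
```

```bash
python3 plan.py 0.5675 -0.3995 0.25 -4.3 1
```

```text
t 2.27 tcp [ 0.568  -0.4     0.0707] yaw -4.75 gap 0.223 F [-0.4  0.3 -0. ]
[0.0, -0.1, -0.0, -0.0002, -0.0448, 0.0, 1.0]
[0.0, -0.1, -0.0, -0.0001, -0.0448, 0.0001, 1.0]
[0.0, -0.1, -0.0, -0.0001, -0.0448, 0.0001, 1.0]
[0.0, -0.1, -0.0, -0.0001, -0.0448, 0.0001, 1.0]
```

Emit:
{"api": "drive_tool", "payload": {"commands": [[0,0,0,0,-0.03,0,1],[0,0,0,0,-0.045,0,1],[0,0,0,0,-0.04,0,1]]}}

```text
t: 2.65
tcp_pos: [0.5672, -0.3991, 0.185]
eef_rot: [0.708, -0.705, 0.031, -0.027]
force: [0.1, -0.2, -0.1]
finger_gap: 0.221
```

```bash
python3 plan.py 0.6582 0.1409 0.19 13.7 1
```

```text
t 2.65 tcp [ 0.5672 -0.3991  0.185 ] yaw -4.76 gap 0.221 F [ 0.1 -0.2 -0.1]
[-0.0, -1.8, -0.0, 0.0046, -0.0003, 0.0546, 1.0]
[-0.0, -1.8, -0.0, 0.0063, -0.0004, 0.0544, 1.0]
[-0.0, -1.8, -0.0, 0.0081, -0.0004, 0.0542, 1.0]
[-0.0, -1.8, -0.0, 0.0098, -0.0004, 0.0539, 1.0]
[-0.0, -1.8, -0.0, 0.0116, -0.0004, 0.0535, 1.0]
[-0.0, -1.8, -0.0, 0.0133, -0.0004, 0.0531, 1.0]
[-0.0, -1.8, -0.0, 0.015, -0.0005, 0.0527, 1.0]
[-0.0, -1.8, -0.0, 0.0167, -0.0005, 0.0522, 1.0]
[-0.0, -1.8, -0.0, 0.0183, -0.0005, 0.0516, 1.0]
[-0.0, -1.8, -0.0, 0.02, -0.0005, 0.051, 1.0]
```

Emit:
{"api": "drive_tool", "payload": {"commands": [[0,-1.8,0,0.0045,0,0.0545,1],[0,-1.8,0,0.0065,0,0.0545,1],[0,-1.8,0,0.008,0,0.054,1],[0,-1.8,0,0.01,0,0.054,1],[0,-1.8,0,0.0115,0,0.0535,1]]}}

```text
t: 3.28
tcp_pos: [0.6141, -0.1258, 0.1894]
eef_rot: [-0.706, 0.707, 0.026, -0.025]
force: [0.7, 0.1, -1.0]
finger_gap: 0.223
```

```bash
python3 plan.py 0.6582 0.1409 0.185 13.7 1
```

```text
t 3.27 tcp [ 0.6141 -0.1258  0.1894] yaw 4.16 gap 0.223 F [ 0.7  0.1 -1. ]
[0.0, -1.9, 0.0, 0.0127, 0.0008, 0.0526, 1.0]
[0.0, -1.9, 0.0, 0.0144, 0.0008, 0.0521, 1.0]
[0.0, -1.9, 0.0, 0.0161, 0.0008, 0.0516, 1.0]
[0.0, -1.9, 0.0, 0.0178, 0.0008, 0.051, 1.0]
[0.0, -1.9, 0.0, 0.0195, 0.0009, 0.0504, 1.0]
```

Emit:
{"api": "drive_tool", "payload": {"commands": [[0,-1.9,0,0.0125,0,0.0525,1],[0,-1.9,0,0.0145,0,0.052,1],[0,-1.9,0,0.016,0,0.0515,1],[0,-1.9,0,0.018,0,0.04,1],[0,-1.9,0,0.015,0,0.03,1]]}}

```text
t: 3.9
tcp_pos: [0.6597, 0.1188, 0.1899]
eef_rot: [-0.701, 0.703, 0.088, -0.086]
force: [-0.1, -0.1, -0.6]
finger_gap: 0.222
```

```bash
python3 plan.py 0.6582 0.1409 0.15 13.7 1
```

```text
t 3.9 tcp [0.6597 0.1188 0.1899] yaw 14.09 gap 0.222 F [-0.1 -0.1 -0.6]
[0.2, 0.4, 0.1, 0.0038, 0.0398, 0.0219, 1.0]
```

Emit:
{"api": "drive_tool", "payload": {"commands": [[0,0,0,0,0.02,0.009,1],[0,0.4,0,0.0035,0.02,0.008,1],[0,0,0,0,0,0,1]]}}

```text
t: 4.28
tcp_pos: [0.6592, 0.1392, 0.1483]
eef_rot: [-0.701, 0.703, 0.086, -0.084]
force: [0.0, -1.2, -0.7]
finger_gap: 0.221
```

```bash
python3 plan.py 0.6582 0.1409 0.125 13.7 1;  python3 - <<'E'
from bench import env,viewer
import cv2
p,d=viewer.capture("wrist");cv2.imwrite("pics/w2.png",p[:,:,::-1])
p,d=viewer.capture("scene");cv2.imwrite("pics/s2.png",p[:,:,::-1])
E
```

```text
t 4.28 tcp [0.6592 0.1392 0.1483] yaw 13.87 gap 0.221 F [ 0.  -1.2 -0.7]
[0.2, 0.2, 0.2, -0.0006, 0.0233, 0.002, 1.0]
```

View pics/w2.png

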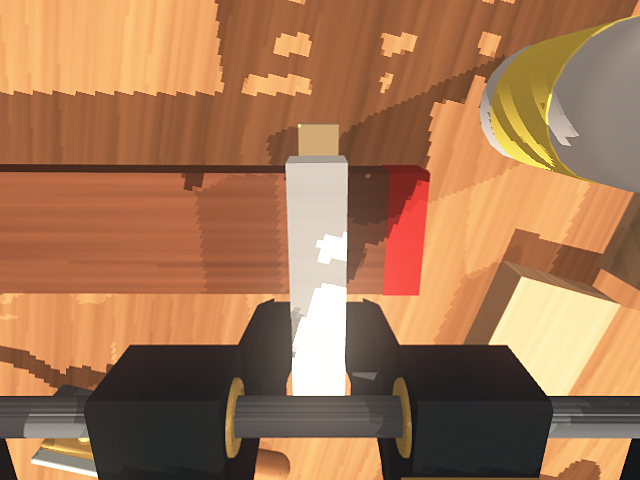

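View pics/s2.png

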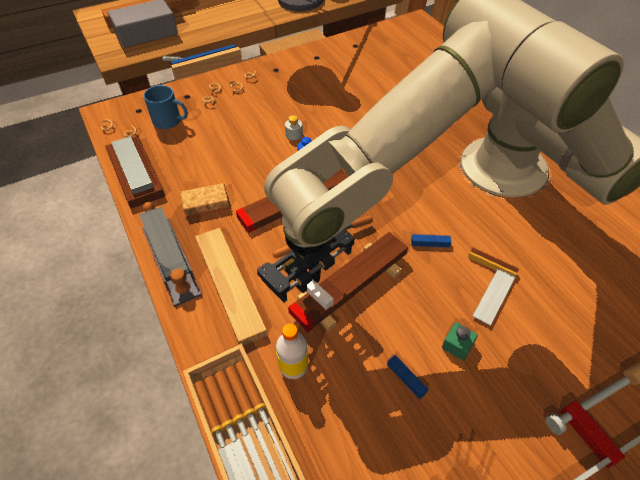

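Emit:
{"api": "drive_tool", "payload": {"commands": [[0,0,0,-0.0005,0.014,0.001,1],[0,0,0,0,0.012,0.001,1],[0,0,0,0,0,0,1],[0,0,0,0,0,0,1]]}}

```text
t: 4.88
tcp_pos: [0.6597, 0.1389, 0.1238]
eef_rot: [-0.701, 0.703, 0.087, -0.082]
force: [0.7, 1.0, -0.0]
finger_gap: 0.222
```

```bash
python3 plan.py 0.6582 0.1409 0.117 13.7 1
```

```text
t 4.88 tcp [0.6597 0.1389 0.1238] yaw 13.72 gap 0.222 F [ 0.7  1.  -0. ]
[0.2, 0.0, 0.4, -0.001, 0.0068, 0.0023, 1.0]
```

Emit:
{"api": "drive_tool", "payload": {"commands": [[0,0,0,-0.001,0.005,0.002,1],[0,0,0,0,0.002,0,1],[0,0,0,0,0,0,1]]}}

```text
t: 5.25
tcp_pos: [0.6583, 0.1407, 0.1168]
eef_rot: [-0.701, 0.703, 0.088, -0.081]
force: [0.1, 0.9, -0.1]
finger_gap: 0.222
```

```bash
python3 plan.py 0.6582 0.1409 0.116 13.7 1
```

```text
t 5.25 tcp [0.6583 0.1407 0.1168] yaw 13.72 gap 0.222 F [ 0.1  0.9 -0.1]
[0.2, 0.0, 0.5, -0.0001, 0.0008, 0.0002, 1.0]
```

Emit:
{"api": "drive_tool", "payload": {"commands": [[0,0,0,0,0.001,0,1],[0,0,0,0,0,0,1]]}}

```text
t: 5.5
tcp_pos: [0.6584, 0.1408, 0.116]
eef_rot: [-0.701, 0.703, 0.088, -0.081]
force: [0.0, -1.0, -0.4]
finger_gap: 0.224
```

Emit:
{"api": "drive_tool", "payload": {"commands": [[0,0,0,0,0.001,0,1],[0,0,0,0,0,0,1]]}}

```text
t: 5.75
tcp_pos: [0.6586, 0.1408, 0.1158]
eef_rot: [-0.701, 0.703, 0.088, -0.081]
force: [-0.3, 0.6, -0.1]
finger_gap: 0.222
```

Emit:
{"api": "drive_tool", "payload": {"commands": [[0,0,0,0,0.001,0,1],[0,0,0,0,0,0,1]]}}

```text
t: 6.0
tcp_pos: [0.6587, 0.1407, 0.1157]
eef_rot: [-0.701, 0.703, 0.088, -0.081]
force: [-0.6, 0.7, 1.0]
finger_gap: 0.221
```

Emit:
{"api": "drive_tool", "payload": {"commands": [[0,0,0,0,0.001,0,1],[0,0,0,0,0,0,1]]}}

```text
t: 6.25
tcp_pos: [0.6588, 0.1408, 0.1157]
eef_rot: [-0.701, 0.703, 0.088, -0.081]
force: [-0.1, 0.0, 1.3]
finger_gap: 0.227
```

Emit:
{"api": "drive_tool", "payload": {"commands": [[0,0,0,0,0,0,0.7],[0,0,0,0,0,0,0.5],[0,0,0,0,0,0,0.5],[0,0,0,0,-0.02,0,0.5],[0,0,0,0,-0.045,0,0.5]]}}

```text
t: 6.88
tcp_pos: [0.657, 0.1407, 0.1793]
eef_rot: [-0.701, 0.703, 0.086, -0.083]
force: [-0.7, -0.1, 0.4]
finger_gap: 0.499
```

```bash
python3 plan.py 0.5658 0.3716 0.22 10.6 0.5
```

```text
t 6.88 tcp [0.657  0.1407 0.1793] yaw 13.72 gap 0.499 F [-0.7 -0.1  0.4]
[0.0, 0.6, 0.0, -0.0067, -0.0083, 0.0492, 0.5]
[0.0, 0.6, 0.0, -0.0073, -0.0083, 0.0491, 0.5]
[0.0, 0.6, 0.0, -0.0078, -0.0083, 0.049, 0.5]
[0.0, 0.6, 0.0, -0.0084, -0.0082, 0.0489, 0.5]
[0.0, 0.6, 0.0, -0.0089, -0.0082, 0.0488, 0.5]
```

Emit:
{"api": "drive_tool", "payload": {"commands": [[0,0.6,0,-0.025,-0.03,0.03,0.4],[0,0.6,0,-0.01,0,0.055,0.4],[0,0.6,0,-0.01,0,0.055,0.4],[0,0.6,0,0,0,0.05,0.4],[0,0.6,0,0,0,0.03,0.4]]}}

```text
t: 7.5
tcp_pos: [0.5653, 0.3492, 0.222]
eef_rot: [-0.704, 0.705, 0.071, -0.057]
force: [-1.6, -0.4, -0.0]
finger_gap: 0.598
```

```bash
python3 plan.py 0.5658 0.3716 0.12 10.6 0.4; cat > look.py <<'E'
import sys
from fitrect import *
from bench import viewer
tag=sys.argv[1]
n="top";cal=viewer.calibration(n);p,d=viewer.capture(n);im=p[:,:,::-1].copy();cv2.imwrite(f"pics/top{tag}.png",im);np.save(f"pics/top{tag}d.npy",d)
cv2.imwrite(f"pics/topz{tag}.png",cv2.resize(im[150:340,90:560],None,fx=1.7,fy=1.7,interpolation=cv2.INTER_CUBIC))
E
python3 look.py 1
```

```text
t 7.5 tcp [0.5653 0.3492 0.222 ] yaw 10.38 gap 0.598 F [-1.6 -0.4 -0. ]
[0.1, -0.1, 0.6, 0.0012, 0.051, 0.0111, 0.4]
[0.1, -0.1, 0.6, 0.0018, 0.051, 0.011, 0.4]
```

View pics/topz1.png

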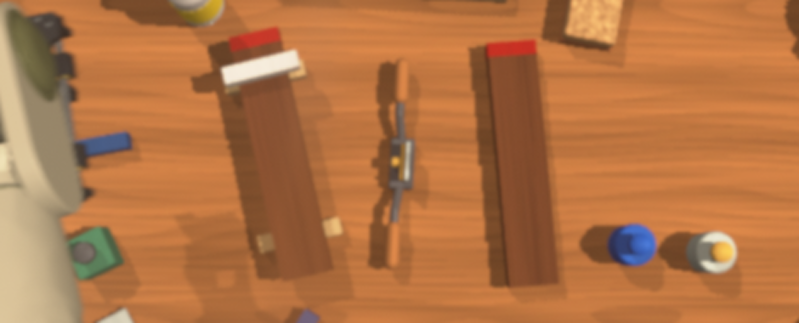

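```bash
python3 - <<'E'
from fitrect import *
from bench import viewer
n="top";cal=viewer.calibration(n);im=cv2.imread("pics/top1.png");Tw=T_of(cal['xyz'],cal['attitude'])
f=np.array([.5566,.1352]);y=.239
for ch in(0,1,2):
  G=np.ascontiguousarray(im[...,ch].astype(np.float32))
  r=edgefit(G,cal,Tw,.065,(.6538,.1589),y+np.pi/2,.09,.02);d=r[0]-f
  print(ch,r[0].round(4),round(r[1]-np.pi/2,4),'in foot',(np.cos(y)*d[0]+np.sin(y)*d[1]).round(4),(-np.sin(y)*d[0]+np.cos(y)*d[1]).round(4),r[2:])
# bearer tips ends
for s in(1,-1):
  G=np.ascontiguousarray(cv2.imread("pics/top0.png")[...,0].astype(np.float32))
  c=f+s*.1*np.array([np.cos(y),np.sin(y)])
  r=edgefit(G,cal,Tw,.02,c,y+np.pi/2,.1,.02);print(s,r)
E
```

```text
0 [0.6545 0.1583] 0.2485 in foot 0.1006 -0.0007 (np.float64(0.0009888849838644437), 56)
1 [0.6545 0.1584] 0.2514 in foot 0.1006 -0.0006 (np.float64(0.0008894094342824996), 56)
2 [0.6545 0.1585] 0.2519 in foot 0.1006 -0.0005 (np.float64(0.0009726752502227497), 56)
1 (array([0.6534137 , 0.16049963]), np.float64(1.8092250618468424), np.float64(0.0009625200637856587), 38)
-1 (array([0.45886443, 0.11352591]), np.float64(1.80795972140072), np.float64(0.0009927054022971227), 38)
```

Emit:
{"api": "drive_tool", "payload": {"commands": [[0,0,0,0.001,0.05,0.011,0.4],[0,0,0,0.001,0.045,0.01,0.4],[0,0,0,0,0,0,0.4]]}}

```text
t: 7.92
tcp_pos: [0.5653, 0.3749, 0.1301]
eef_rot: [0.705, -0.703, -0.075, 0.055]
force: [0.6, -0.3, 0.6]
finger_gap: 0.598
```

```bash
python3 plan.py 0.5658 0.3716 0.0705 10.6 0.4
```

```text
t 7.92 tcp [0.5653 0.3749 0.1301] yaw 10.59 gap 0.598 F [ 0.6 -0.3  0.6]
[0.0, -0.0, 0.8, -0.0009, 0.0298, -0.0016, 0.4]
[0.0, -0.0, 0.8, -0.0005, 0.0298, -0.0016, 0.4]
```

Emit:
{"api": "drive_tool", "payload": {"commands": [[0,0,0.8,-0.001,0.03,-0.0016,0.4],[0,0,0.8,-0.001,0.029,-0.0016,0.4],[0,0,0,0,0,0,0.4]]}}

```text
t: 8.3
tcp_pos: [0.5683, 0.371, 0.0767]
eef_rot: [0.705, -0.703, -0.068, 0.062]
force: [0.8, -0.1, 0.4]
finger_gap: 0.603
```

```bash
python3 plan.py 0.5658 0.3716 0.0705 10.6 0.4
```

```text
t 8.3 tcp [0.5683 0.371  0.0767] yaw 10.53 gap 0.603 F [ 0.8 -0.1  0.4]
[-0.1, -0.1, 0.4, -0.0024, 0.0062, 0.001, 0.4]
```

Emit:
{"api": "drive_tool", "payload": {"commands": [[0,0,0.4,-0.002,0.006,0.001,0.4],[0,0,0,0,0,0,0.4]]}}

```text
t: 8.55
tcp_pos: [0.5671, 0.3719, 0.0733]
eef_rot: [0.705, -0.703, -0.066, 0.063]
force: [-0.1, 0.3, -0.4]
finger_gap: 0.598
```

```bash
python3 plan.py 0.5658 0.3716 0.0705 10.6 0.4
```

```text
t 8.55 tcp [0.5671 0.3719 0.0733] yaw 10.52 gap 0.598 F [-0.1  0.3 -0.4]
[-0.1, -0.1, 0.2, -0.0014, 0.0028, -0.0001, 0.4]
```

Emit:
{"api": "drive_tool", "payload": {"commands": [[0,0,0.2,-0.0015,0.003,0,0.6],[0,0,0,0,0,0,1],[0,0,0,0,0,0,1],[0,0,0,0,0,0,1]]}}

```text
t: 9.05
tcp_pos: [0.566, 0.372, 0.0717]
eef_rot: [0.705, -0.703, -0.066, 0.064]
force: [0.5, 0.0, -0.3]
finger_gap: 0.222
```

```bash
python3 plan.py 0.5658 0.3716 0.0705 10.6 1
```

```text
t 9.05 tcp [0.566  0.372  0.0717] yaw 10.53 gap 0.222 F [ 0.5  0.  -0.3]
[-0.2, -0.1, 0.2, -0.0003, 0.0012, -0.0004, 1.0]
```

Emit:
{"api": "drive_tool", "payload": {"commands": [[0,0,0,0,-0.03,0,1],[0,0,0,0,-0.045,0,1],[0,0,0,0,-0.04,0,1]]}}

```text
t: 9.43
tcp_pos: [0.5647, 0.3711, 0.186]
eef_rot: [0.704, -0.704, -0.063, 0.066]
force: [0.2, -0.3, 0.3]
finger_gap: 0.224
```

```bash
python3 plan.py 0.4592 0.1123 0.19 13.7 1
```

```text
t 9.43 tcp [0.5647 0.3711 0.186 ] yaw 10.53 gap 0.224 F [ 0.2 -0.3  0.3]
[-0.0, -0.5, -0.0, -0.0252, -0.0006, -0.0392, 1.0]
[-0.0, -0.5, -0.0, -0.0255, -0.0006, -0.039, 1.0]
[-0.0, -0.5, -0.0, -0.0259, -0.0006, -0.0387, 1.0]
[-0.0, -0.5, -0.0, -0.0262, -0.0006, -0.0385, 1.0]
[-0.0, -0.5, -0.0, -0.0266, -0.0006, -0.0382, 1.0]
[-0.0, -0.5, -0.0, -0.027, -0.0007, -0.038, 1.0]
```

Emit:
{"api": "drive_tool", "payload": {"commands": [[0,-0.6,0,-0.025,0,-0.039,1],[0,-0.6,0,-0.0255,0,-0.039,1],[0,-0.6,0,-0.026,0,-0.0385,1],[0,-0.6,0,-0.0265,0,-0.0385,1],[0,-0.6,0,-0.0265,0,-0.038,1]]}}

```text
t: 10.05
tcp_pos: [0.4761, 0.1521, 0.1895]
eef_rot: [0.703, -0.701, -0.087, 0.083]
force: [-0.5, -0.9, 0.1]
finger_gap: 0.223
```

```bash
python3 plan.py 0.4592 0.1123 0.15 13.7 1
```

```text
t 10.05 tcp [0.4761 0.1521 0.1895] yaw 13.84 gap 0.223 F [-0.5 -0.9  0.1]
[-0.1, 0.1, 0.2, -0.0131, 0.0196, -0.0173, 1.0]
[-0.1, 0.1, 0.2, -0.013, 0.0197, -0.0173, 1.0]
```

Emit:
{"api": "drive_tool", "payload": {"commands": [[0,0,0.2,-0.013,0.02,-0.017,1],[0,0,0.2,-0.009,0.02,-0.011,1],[0,0,0,0,0,0,1]]}}

```text
t: 10.42
tcp_pos: [0.4606, 0.1166, 0.1496]
eef_rot: [0.703, -0.702, -0.084, 0.084]
force: [0.1, -0.2, 0.3]
finger_gap: 0.224
```

```bash
python3 plan.py 0.4592 0.1123 0.12 13.7 1
```

```text
t 10.43 tcp [0.4606 0.1166 0.1496] yaw 13.64 gap 0.224 F [ 0.1 -0.2  0.3]
[-0.1, -0.1, 0.0, -0.0024, 0.0296, -0.0039, 1.0]
```

Emit:
{"api": "drive_tool", "payload": {"commands": [[0,0,0,-0.0025,0.014,-0.003,1],[0,0,0,0,0.012,0,1],[0,0,0,0,0,0,1]]}}

```text
t: 10.8
tcp_pos: [0.4598, 0.1141, 0.123]
eef_rot: [0.703, -0.702, -0.085, 0.083]
force: [0.1, -0.3, -0.4]
finger_gap: 0.221
```

```bash
python3 plan.py 0.4592 0.1123 0.117 13.7 1
```

```text
t 10.8 tcp [0.4598 0.1141 0.123 ] yaw 13.71 gap 0.221 F [ 0.1 -0.3 -0.4]
[-0.1, 0.0, 0.2, -0.001, 0.006, -0.0016, 1.0]
```

Emit:
{"api": "drive_tool", "payload": {"commands": [[0,0,0,-0.001,0.004,-0.002,1],[0,0,0,0,0.002,0,1],[0,0,0,0,0.001,0,1]]}}

```text
t: 11.18
tcp_pos: [0.4597, 0.1122, 0.1165]
eef_rot: [0.702, -0.702, -0.086, 0.083]
force: [-5.2, -0.8, 17.3]
finger_gap: 0.223
```

Emit:
{"api": "drive_tool", "payload": {"commands": [[0,0,0,0,0.001,0,1],[0,0,0,0,0,0,1]]}}

```text
t: 11.42
tcp_pos: [0.4599, 0.1122, 0.1169]
eef_rot: [0.702, -0.702, -0.086, 0.083]
force: [0.6, -0.9, -1.3]
finger_gap: 0.222
```

```bash
python3 plan.py 0.4592 0.1123 0.116 13.7 1
```

```text
t 11.43 tcp [0.4599 0.1122 0.1169] yaw 13.77 gap 0.222 F [ 0.6 -0.9 -1.3]
[-0.0, 0.1, 0.3, -0.0006, 0.0009, 0.0003, 1.0]
```

Emit:
{"api": "drive_tool", "payload": {"commands": [[0,0,0,0,0.0008,0,1],[0,0,0,0,0,0,0.7],[0,0,0,0,0,0,0.5],[0,0,0,0,0,0,0.5],[0,0,0,0,-0.03,0,0.5]]}}

```text
t: 12.05
tcp_pos: [0.4591, 0.1121, 0.1453]
eef_rot: [0.703, -0.702, -0.085, 0.084]
force: [0.1, 0.4, 0.3]
finger_gap: 0.501
```

```bash
python3 plan.py 0.5485 -0.156 0.2 -85.45 0
```

```text
t 12.05 tcp [0.4591 0.1121 0.1453] yaw 13.76 gap 0.501 F [0.1 0.4 0.3]
[-0.0, 9.9, -0.0, 0.0023, -0.0055, -0.0282, 0.0]
[-0.0, 9.9, -0.0, 0.0071, -0.0055, -0.0273, 0.0]
[-0.0, 9.9, -0.0, 0.0117, -0.0055, -0.0257, 0.0]
[-0.0, 9.9, -0.0, 0.016, -0.0055, -0.0233, 0.0]
[-0.0, 9.9, -0.0, 0.0198, -0.0055, -0.0202, 0.0]
[-0.0, 9.9, -0.0, 0.0229, -0.0055, -0.0165, 0.0]
[-0.0, 9.9, -0.0, 0.0254, -0.0055, -0.0123, 0.0]
[-0.0, 9.9, -0.0, 0.0272, -0.0055, -0.0077, 0.0]
[-0.0, 9.9, -0.0, 0.0281, -0.0055, -0.0029, 0.0]
[-0.0, 9.9, -0.0, 0.0282, -0.0055, 0.002, 0.0]
```

Emit:
{"api": "drive_tool", "payload": {"commands": [[0,0,0,0,-0.045,0,0.3],[0,9.9,0,0.005,0,-0.03,0.3],[0,9.9,0,0.009,0,-0.028,0],[0,9.9,0,0.013,0,-0.025,0],[0,9.9,0,0.018,0,-0.022,0]]}}

```text
t: 12.68
tcp_pos: [0.5041, 0.0025, 0.1935]
eef_rot: [0.689, -0.687, 0.163, -0.166]
force: [0.5, -0.1, -0.4]
finger_gap: 0.996
```

```bash
python3 plan.py 0.5485 -0.156 0.16 -85.45 0
```

```text
t 12.68 tcp [0.5041 0.0025 0.1935] yaw -26.87 gap 0.996 F [ 0.5 -0.1 -0.4]
[-0.0, 9.8, 0.0, 0.0185, 0.0056, -0.0202, 0.0]
[-0.0, 9.8, 0.0, 0.0217, 0.0056, -0.0168, 0.0]
[-0.0, 9.8, 0.0, 0.0242, 0.0056, -0.0129, 0.0]
[-0.0, 9.8, 0.0, 0.0261, 0.0056, -0.0086, 0.0]
[-0.0, 9.8, 0.0, 0.0271, 0.0056, -0.004, 0.0]
[-0.0, 9.8, 0.0, 0.0274, 0.0056, 0.0006, 0.0]
```

Emit:
{"api": "drive_tool", "payload": {"commands": [[0,9.8,0,0.0185,0.0055,-0.02,0],[0,9.8,0,0.0215,0.0055,-0.017,0],[0,9.8,0,0.024,0.0055,-0.013,0],[0,9.8,0,0.026,0.0055,-0.0085,0],[0,9.8,0,0.027,0.0055,-0.004,0]]}}

```text
t: 13.3
tcp_pos: [0.5401, -0.1342, 0.1648]
eef_rot: [0.553, -0.55, 0.442, -0.444]
force: [1.0, 0.6, 0.6]
finger_gap: 0.999
```

```bash
python3 plan.py 0.5485 -0.156 0.12 -85.45 0
```

```text
t 13.3 tcp [ 0.5401 -0.1342  0.1648] yaw -77.56 gap 0.999 F [1.  0.6 0.6]
[-0.3, 7.9, -0.1, 0.0231, 0.0448, 0.0033, 0.0]
```

Emit:
{"api": "drive_tool", "payload": {"commands": [[0,5.5,0,0.013,0.022,0.003,0],[0,1.5,0,0.005,0.022,0.003,0],[0,0,0,0,0,0,0]]}}

```text
t: 13.68
tcp_pos: [0.5498, -0.1532, 0.1189]
eef_rot: [0.523, -0.52, 0.477, -0.478]
force: [-0.6, 0.8, -0.1]
finger_gap: 0.998
```

```bash
python3 plan.py 0.5485 -0.156 0.072 -85.45 0
python3 look.py 2
python3 - <<'E'
from fitrect import *
from bench import viewer
n="top";cal=viewer.calibration(n);im=cv2.imread("pics/top2.png");Tw=T_of(cal['xyz'],cal['attitude'])
f=np.array([.5565,.1356]);y=.239
for s,nm in((1,'w'),(-1,'b')):
 for ch in(0,1,2):
  G=np.ascontiguousarray(im[...,ch].astype(np.float32))
  r=edgefit(G,cal,Tw,.065,f+s*.1*np.array([np.cos(y),np.sin(y)]),y+np.pi/2,.09,.02);d=r[0]-f
  print(nm,ch,r[0].round(4),round(r[1]-np.pi/2,4),'in foot',(np.cos(y)*d[0]+np.sin(y)*d[1]).round(4),(-np.sin(y)*d[0]+np.cos(y)*d[1]).round(4),r[2:])
from bench import env
p,d=viewer.capture("wrist");cv2.imwrite("pics/w3.png",p[:,:,::-1])
E
```

```text
t 13.68 tcp [ 0.5498 -0.1532  0.1189] yaw -85.03 gap 0.998 F [-0.6  0.8 -0.1]
[-0.2, 0.4, -0.1, 0.0027, 0.0469, -0.0017, 0.0]
w 0 [0.6546 0.1583] 0.2502 in foot 0.1006 -0.0012 (np.float64(0.000982891637170847), 56)
w 1 [0.6544 0.1584] 0.2507 in foot 0.1006 -0.001 (np.float64(0.0009022284077044342), 56)
w 2 [0.6545 0.1585] 0.2514 in foot 0.1006 -0.001 (np.float64(0.0009787098806917846), 56)
b 0 [0.4598 0.1116] 0.2471 in foot -0.0996 -0.0005 (np.float64(0.0008516339157327198), 55)
b 1 [0.459  0.1115] 0.1977 in foot -0.1004 -0.0004 (np.float64(9.768761600409404e-05), 21)
b 2 [0.4598 0.1116] 0.2353 in foot -0.0997 -0.0004 (np.float64(8.528168251564425e-05), 48)
```

View pics/topz2.png

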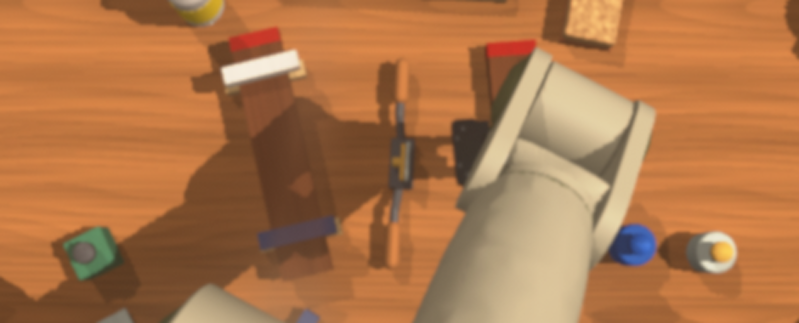

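View pics/w3.png

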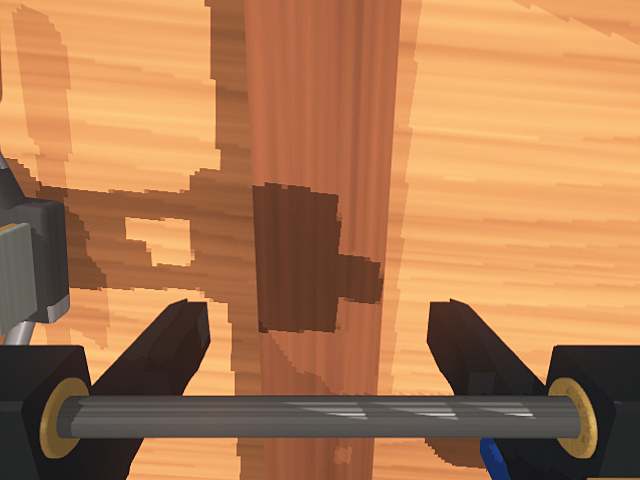

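Emit:
{"api": "drive_tool", "payload": {"commands": [[0,0,0,0.0015,0.023,-0.001,0],[0,0.4,0,0.0015,0.022,-0.001,0],[0,0,0,0,0,0,0]]}}

```text
t: 14.15
tcp_pos: [0.5502, -0.1559, 0.0785]
eef_rot: [0.523, -0.518, 0.475, -0.482]
force: [0.3, 0.9, -0.1]
finger_gap: 0.996
```

```bash
python3 plan.py 0.5485 -0.156 0.072 -85.45 0
```

```text
t 14.15 tcp [ 0.5502 -0.1559  0.0785] yaw -85.21 gap 0.996 F [ 0.3  0.9 -0.1]
[-0.7, 0.2, 0.2, -0.0, 0.0065, -0.0018, 0.0]
```

Emit:
{"api": "drive_tool", "payload": {"commands": [[-0.7,0.2,0.2,0,0.0065,-0.0018,0],[0,0,0,0,0,0,0]]}}

```text
t: 14.4
tcp_pos: [0.5492, -0.156, 0.074]
eef_rot: [0.52, -0.52, 0.479, -0.48]
force: [1.2, -0.5, -0.3]
finger_gap: 0.998
```

```bash
python3 plan.py 0.5485 -0.156 0.072 -85.45 0
```

```text
t 14.4 tcp [ 0.5492 -0.156   0.074 ] yaw -85.36 gap 0.998 F [ 1.2 -0.5 -0.3]
[-0.1, 0.1, 0.1, -0.0001, 0.002, -0.0007, 0.0]
```

Emit:
{"api": "drive_tool", "payload": {"commands": [[0,0,0,0,0.003,-0.001,0],[0,0,0,0,0,0,1],[0,0,0,0,0,0,1],[0,0,0,0,0,0,1],[0,0,0,0,0,0,1]]}}

```text
t: 15.02
tcp_pos: [0.5485, -0.1561, 0.0719]
eef_rot: [0.52, -0.52, 0.478, -0.48]
force: [0.4, -0.9, -0.4]
finger_gap: 0.679
```

```bash
python3 plan.py 0.5485 -0.156 0.072 -85.45 0
```

```text
t 15.03 tcp [ 0.5485 -0.1561  0.0719] yaw -85.34 gap 0.679 F [ 0.4 -0.9 -0.4]
[-0.2, 0.1, 0.1, -0.0001, -0.0001, 0.0, 0.0]
```

Emit:
{"api": "drive_tool", "payload": {"commands": [[0,0,0,0,-0.015,0,1],[0,0,0,0,-0.03,0,1],[0,0,0,0,-0.04,0,1],[0,0,0,0,-0.04,0,1]]}}

```text
t: 15.52
tcp_pos: [0.5467, -0.1553, 0.1993]
eef_rot: [-0.519, 0.52, -0.481, 0.478]
force: [0.1, -0.8, -3.0]
finger_gap: 0.675
```

```bash
python3 plan.py 0.5565 0.1356 0.2 -76.3 1 7; python3 - <<'E'
from bench import env,viewer
import cv2
p,d=viewer.capture("scene");cv2.imwrite("pics/s4.png",p[:,:,::-1])
E
```

```text
t 15.53 tcp [ 0.5467 -0.1553  0.1993] yaw -85.35 gap 0.675 F [ 0.1 -0.8 -3. ]
[0.0, -1.3, -0.0, -0.0413, -0.0, 0.0048, 1.0]
[0.0, -1.3, -0.0, -0.0412, -0.0, 0.0057, 1.0]
[0.0, -1.3, -0.0, -0.041, -0.0001, 0.0066, 1.0]
[0.0, -1.3, -0.0, -0.0409, -0.0001, 0.0076, 1.0]
[0.0, -1.3, -0.0, -0.0407, -0.0001, 0.0085, 1.0]
[0.0, -1.3, -0.0, -0.0405, -0.0001, 0.0094, 1.0]
[0.0, -1.3, -0.0, -0.0403, -0.0001, 0.0103, 1.0]
```

View pics/s4.png

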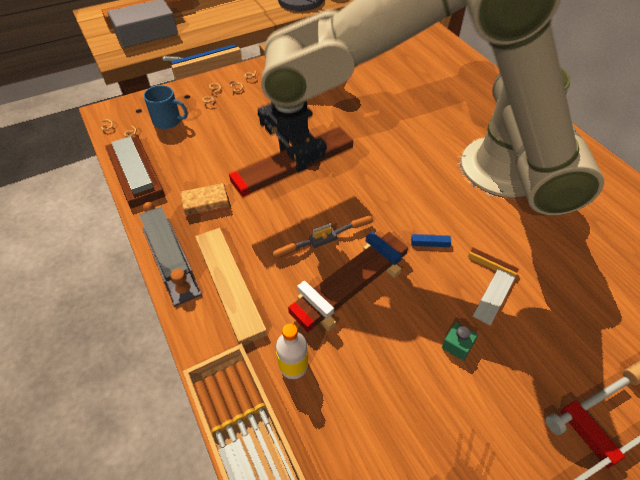

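Blank held level, red end away from robot; both stickers lie across the stack.

Emit:
{"api": "drive_tool", "payload": {"commands": [[0,-1.3,0,-0.03,0,0.005,1],[0,-1.3,0,-0.041,0,0.006,1],[0,-1.3,0,-0.041,0,0.0065,1],[0,-1.3,0,-0.041,0,0.0075,1],[0,-1.3,0,-0.04,0,0.0085,1]]}}

```text
t: 16.2
tcp_pos: [0.5562, 0.0428, 0.2066]
eef_rot: [0.546, -0.545, 0.446, -0.452]
force: [0.2, -1.1, -3.7]
finger_gap: 0.681
```

```bash
python3 plan.py 0.5565 0.1356 0.2 -76.3 1 3
```

```text
t 16.2 tcp [0.5562 0.0428 0.2066] yaw -78.92 gap 0.681 F [ 0.2 -1.1 -3.7]
[-0.1, -0.9, 0.1, -0.0303, 0.0021, 0.006, 1.0]
[-0.1, -0.9, 0.1, -0.0302, 0.0021, 0.0065, 1.0]
[-0.1, -0.9, 0.1, -0.0301, 0.0022, 0.007, 1.0]
```

Emit:
{"api": "drive_tool", "payload": {"commands": [[0,-0.9,0,-0.03,0,0.006,1],[0,-0.9,0,-0.025,0.005,0.0065,1],[0,-0.5,0,-0.015,0.005,0.004,1],[0,0,0,0,0,0,1]]}}

```text
t: 16.7
tcp_pos: [0.5569, 0.1193, 0.196]
eef_rot: [0.556, -0.556, 0.434, -0.44]
force: [-0.4, -0.2, -3.5]
finger_gap: 0.678
```

```bash
python3 plan.py 0.5565 0.1356 0.165 -76.3 1 2
```

```text
t 16.7 tcp [0.5569 0.1193 0.196 ] yaw -76.33 gap 0.678 F [-0.4 -0.2 -3.5]
[-0.1, -0.0, 0.2, -0.0081, 0.0155, 0.0017, 1.0]
[-0.1, -0.0, 0.2, -0.008, 0.0155, 0.0017, 1.0]
```

Emit:
{"api": "drive_tool", "payload": {"commands": [[0,0,0.2,-0.008,0.015,0.0015,1],[0,0,0.2,-0.007,0.012,0.0015,1],[0,0,0,0,0,0,1],[0,0,0,0,0,0,1]]}}

```text
t: 17.2
tcp_pos: [0.5565, 0.1334, 0.1667]
eef_rot: [0.557, -0.554, 0.437, -0.438]
force: [0.4, -1.4, -3.4]
finger_gap: 0.677
```

```bash
python3 plan.py 0.5565 0.1356 0.145 -76.3 1 2
```

```text
t 17.2 tcp [0.5565 0.1334 0.1667] yaw -76.5 gap 0.677 F [ 0.4 -1.4 -3.4]
[-0.1, -0.1, -0.0, -0.0011, 0.0108, 0.0002, 1.0]
[-0.1, -0.1, -0.0, -0.0011, 0.0108, 0.0002, 1.0]
```

Emit:
{"api": "drive_tool", "payload": {"commands": [[-0.1,0,0,-0.0015,0.011,0,1],[0,-0.1,0,-0.001,0.01,0,1],[0,0,0,0,0,0,1],[0,0,0,0,0,0,1]]}}

```text
t: 17.7
tcp_pos: [0.5561, 0.1356, 0.1444]
eef_rot: [0.557, -0.555, 0.437, -0.438]
force: [0.2, 0.6, -3.1]
finger_gap: 0.679
```

```bash
python3 plan.py 0.5565 0.1356 0.138 -76.3 1 1;python3 - <<'E'
from bench import env,viewer
import cv2
p,d=viewer.capture("wrist");cv2.imwrite("pics/w5.png",p[:,:,::-1])
p,d=viewer.capture("scene");cv2.imwrite("pics/s5.png",cv2.resize(p[200:380,220:460,::-1],None,fx=3,fy=3))
E
```

```text
t 17.7 tcp [0.5561 0.1356 0.1444] yaw -76.42 gap 0.679 F [ 0.2  0.6 -3.1]
[-0.1, -0.1, -0.1, 0.0001, 0.0064, 0.0003, 1.0]
```

View pics/w5.png

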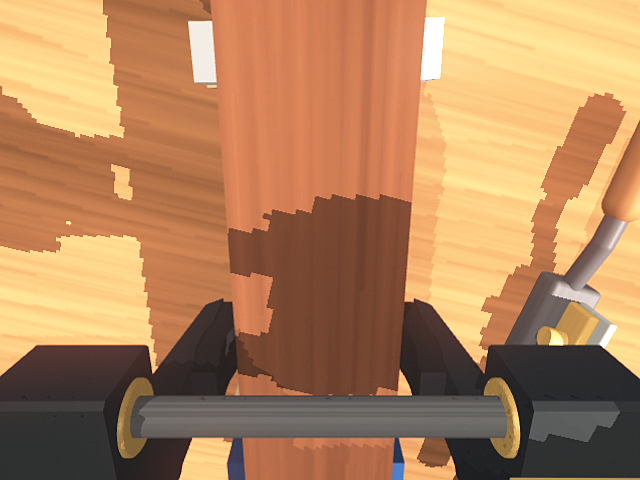

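View pics/s5.png

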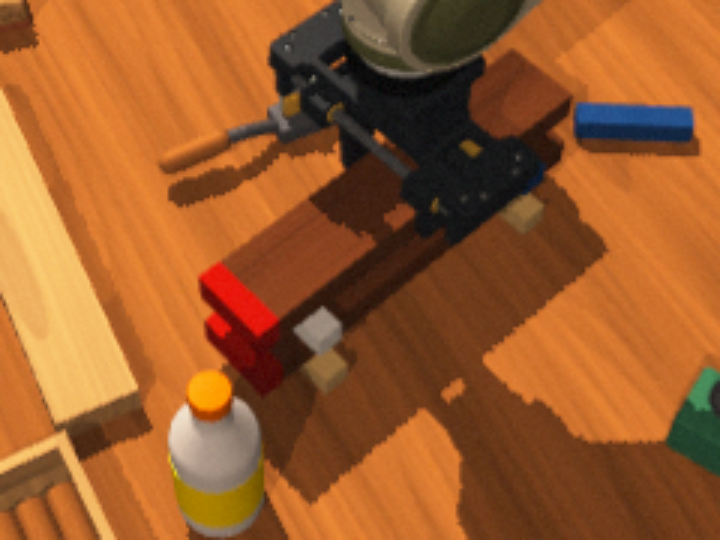

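Blank hovers about 7 mm over the stickers, red ends aligned. Lower gently.

Emit:
{"api": "drive_tool", "payload": {"commands": [[0,-0.1,0,0,0.004,0,1],[0,0,0,0,0.002,0,1],[0,0,0,0,0,0,1]]}}

```text
t: 18.18
tcp_pos: [0.5563, 0.1356, 0.1384]
eef_rot: [0.557, -0.555, 0.436, -0.437]
force: [0.4, -0.6, -3.4]
finger_gap: 0.682
```

Emit:
{"api": "drive_tool", "payload": {"commands": [[0,0,0,0,0.001,0,1],[0,0,0,0,0,0,1]]}}

```text
t: 18.42
tcp_pos: [0.5563, 0.1356, 0.1374]
eef_rot: [0.557, -0.555, 0.436, -0.437]
force: [0.4, -0.3, -3.8]
finger_gap: 0.679
```

```bash
python3 plan.py 0.5565 0.1356 0.137 -76.3 1 1
```

```text
t 18.43 tcp [0.5563 0.1356 0.1374] yaw -76.31 gap 0.679 F [ 0.4 -0.3 -3.8]
[-0.2, -0.0, -0.1, 0.0001, 0.0004, 0.0002, 1.0]
```

Emit:
{"api": "drive_tool", "payload": {"commands": [[0,0,0,0,0.001,0,1],[0,0,0,0,0,0,1]]}}

```text
t: 18.68
tcp_pos: [0.5565, 0.1356, 0.137]
eef_rot: [0.557, -0.555, 0.436, -0.438]
force: [0.2, 0.3, -4.0]
finger_gap: 0.682
```

Emit:
{"api": "drive_tool", "payload": {"commands": [[0,0,0,0,0.001,0,1],[0,0,0,0,0,0,1]]}}

```text
t: 18.92
tcp_pos: [0.5566, 0.1356, 0.137]
eef_rot: [0.558, -0.555, 0.436, -0.438]
force: [-0.1, 0.6, -3.5]
finger_gap: 0.68
```

Emit:
{"api": "drive_tool", "payload": {"commands": [[0,0,0,0,0.002,0,1],[0,0,0,0,0,0,1]]}}

```text
t: 19.18
tcp_pos: [0.5567, 0.1357, 0.1371]
eef_rot: [0.558, -0.555, 0.435, -0.438]
force: [0.1, -0.9, -3.2]
finger_gap: 0.68
```

Emit:
{"api": "drive_tool", "payload": {"commands": [[0,0,0,0,0.002,0,1]]}}

```text
t: 19.3
tcp_pos: [0.5569, 0.1358, 0.1368]
eef_rot: [0.558, -0.554, 0.435, -0.438]
force: [-13.1, -1.7, 28.1]
finger_gap: 0.677
```

Emit:
{"api": "drive_tool", "payload": {"commands": [[0,0,0,0,0.001,0,1]]}}

```text
t: 19.42
tcp_pos: [0.557, 0.1358, 0.1368]
eef_rot: [0.558, -0.554, 0.435, -0.438]
force: [-4.5, -0.3, 7.4]
finger_gap: 0.678
```

Emit:
{"api": "drive_tool", "payload": {"commands": [[0,0,0,0,0,0,0.2],[0,0,0,0,0,0,0.1],[0,0,0,0,0,0,0],[0,0,0,0,-0.03,0,0],[0,0,0,0,-0.05,0,0]]}}

```text
t: 20.05
tcp_pos: [0.5557, 0.1355, 0.2147]
eef_rot: [0.557, -0.556, 0.437, -0.437]
force: [1.2, 0.8, 1.0]
finger_gap: 0.999
```

```bash
python3 plan.py 0.4347 0.362 0.2 -63.4 0 
```

```text
t 20.05 tcp [0.5557 0.1355 0.2147] yaw -76.28 gap 0.999 F [1.2 0.8 1. ]
[-0.0, -2.6, -0.0, -0.0497, 0.003, -0.0128, 0.0]
[-0.0, -2.6, -0.0, -0.0503, 0.003, -0.0105, 0.0]
[-0.0, -2.6, -0.0, -0.0507, 0.003, -0.0082, 0.0]
[-0.0, -2.6, -0.0, -0.051, 0.003, -0.006, 0.0]
[-0.0, -2.6, -0.0, -0.0512, 0.003, -0.0037, 0.0]
```

Emit:
{"api": "drive_tool", "payload": {"commands": [[0,-2.6,0,-0.05,-0.01,-0.013,0],[0,-2.6,0,-0.05,0,-0.0105,0],[0,-2.6,0,-0.05,0,-0.008,0],[0,-2.6,0,-0.05,0,-0.006,0],[0,-2.6,0,-0.03,0,-0.003,0]]}}

```text
t: 20.68
tcp_pos: [0.4432, 0.3455, 0.2282]
eef_rot: [0.605, -0.6, 0.368, -0.372]
force: [-0.2, 0.0, 0.6]
finger_gap: 0.993
```

```bash
python3 plan.py 0.4347 0.362 0.15 -63.4 0
python3 look.py 3
cat > chk.py <<'E'
import sys
from fitrect import *
from bench import viewer
n="top";cal=viewer.calibration(n);im=cv2.imread(sys.argv[1]);Tw=T_of(cal['xyz'],cal['attitude'])
f=np.array([.5565,.1356]);y=.239
for ch in(0,1,2):
  G=np.ascontiguousarray(im[...,ch].astype(np.float32))
  r=edgefit(G,cal,Tw,.09,f,y,.3,.06);d=r[0]-f
  print('blank',ch,r[0].round(4),round(r[1],4),'in foot',(np.cos(y)*d[0]+np.sin(y)*d[1]).round(4),(-np.sin(y)*d[0]+np.cos(y)*d[1]).round(4),r[2:])
E
python3 chk.py pics/top3.png
```

```text
t 20.68 tcp [0.4432 0.3455 0.2282] yaw -63.14 gap 0.993 F [-0.2  0.   0.6]
[-0.3, 0.1, 0.0, -0.0094, 0.0391, -0.0004, 0.0]
[-0.3, 0.1, 0.0, -0.0093, 0.0391, -0.0003, 0.0]
blank 0 [0.5572 0.1327] 0.2423 in foot 0.0 -0.003 (np.float64(0.0005944323801241325), 67)
blank 1 [0.5569 0.1325] 0.2415 in foot -0.0003 -0.0031 (np.float64(0.0005005437782906047), 84)
blank 2 [0.5563 0.1327] 0.2376 in foot -0.0008 -0.0028 (np.float64(0.0009674364750634091), 96)
```

View pics/topz3.png

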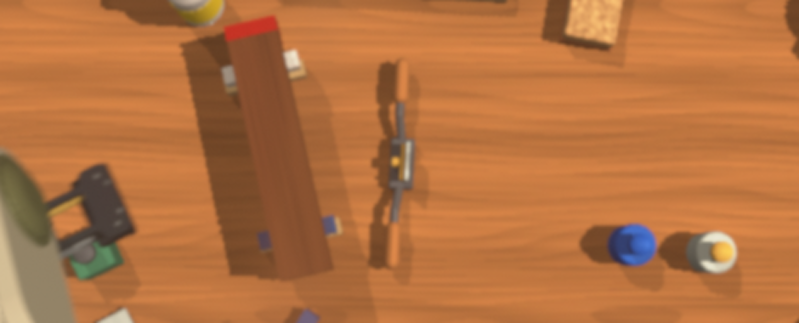

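```bash
cat > edge.py <<'E'
from fitrect import *
from bench import viewer
cal=viewer.calibration("top");Tw=T_of(cal['xyz'],cal['attitude'])
Ti=np.linalg.inv(Tw)
def proj(xy,zt):
    P=np.c_[xy,np.full(len(xy),zt)];q=P@Ti[:3,:3].T+Ti[:3,3];q=q*[1,-1,-1]
    return cv2.projectPoints(q,np.zeros(3),np.zeros(3),cal['K'],cal['D'])[0].reshape(-1,2)
def side(im,zt,c,yaw,L,W,ax,sg,rng=9):
    """offsets (mm) of gradient peaks along an edge, outward +"""
    co,s=np.cos(yaw),np.sin(yaw);Rm=np.array([[co,-s],[s,co]]);l,w=(L,W) if ax==0 else (W,L);acc=[]
    off=np.arange(-rng,rng+.01,.25)*1e-3
    for t in np.linspace(-.45,.45,120 if ax==0 else 30)*l:
        e=np.array([t,sg*w/2] if ax==0 else [sg*w/2,t]);nr=np.array([0,sg] if ax==0 else [sg,0])
        uv=proj((e+off[:,None]*nr)@Rm.T+c,zt).astype(np.float32)
        acc.append(cv2.remap(im,uv[:,0].reshape(1,-1),uv[:,1].reshape(1,-1),cv2.INTER_LINEAR).reshape(len(off),-1))
    return off*1e3,np.median(np.array(acc).astype(float),0)
if __name__=="__main__":
    f=np.array([.5565,.1356]);y=.239
    for nm,fn,z,c,yw in(('foot','top0',.045,f,y),('blank','top3',.09,f,y)):
        im=cv2.imread(f"pics/{fn}.png")
        for ax,sg in((0,1),(0,-1),(1,1),(1,-1)):
            o,p=side(im,z,c,yw,.3,.06,ax,sg)
            g=np.gradient(cv2.GaussianBlur(p,(1,0) if 0 else (1,5),0),axis=0)
            print(nm,('y' if ax==0 else 'x'),sg,'peaks',[o[np.abs(g[:,k]).argmax()] for k in range(3)],'prof',p[::8,2].astype(int))
E
python3 edge.py
```

```text
foot y 1 peaks [np.float64(-5.25), np.float64(-6.0), np.float64(0.5)] prof [143 144 145 146 143 139 134 132 132 132]
foot y -1 peaks [np.float64(0.75), np.float64(1.0), np.float64(0.75)] prof [149 149 147 146 151 164 176 181 183 183]
foot x 1 peaks [np.float64(0.25), np.float64(-0.5), np.float64(5.25)] prof [207 207 207 206 205 202 202 206 211 211]
foot x -1 peaks [np.float64(0.75), np.float64(0.0), np.float64(-0.25)] prof [149 148 149 150 156 165 172 175 176 176]
blank y 1 peaks [np.float64(-4.500000000000001), np.float64(-4.25), np.float64(-1.5)] prof [135 136 135 131 125 120 119 119 120 121]
blank y -1 peaks [np.float64(3.0), np.float64(3.2500000000000004), np.float64(3.2500000000000004)] prof [137 138 137 136 135 136 146 160 168 170]
blank x 1 peaks [np.float64(0.0), np.float64(-0.5), np.float64(7.0)] prof [197 197 197 197 196 195 192 192 195 198]
blank x -1 peaks [np.float64(0.0), np.float64(0.75), np.float64(0.75)] prof [139 138 138 139 141 150 160 164 166 166]
```

```bash
python3 - <<'E'
from h import *
from bench import viewer
p,d=viewer.capture("scene");cv2.imwrite("pics/s6.png",p[:,:,::-1]);np.save("pics/scene6d.npy",d)
cv2.imwrite("pics/s6z.png",cv2.resize(p[200:380,220:460,::-1],None,fx=3,fy=3,interpolation=cv2.INTER_CUBIC))
y=.239;f=np.array([.5565,.1356]);Rm=np.array([[np.cos(y),-np.sin(y)],[np.sin(y),np.cos(y)]])
for n,t,lo,hi in(("scene","0",.036,.055),("scene","6",.081,.1),("top","0",.036,.055),("top","3",.081,.1)):
    cal=viewer.calibration(n);d=np.load(f"pics/{n}{t}d.npy");P=cloud(cal,d,T_of(cal['xyz'],cal['attitude'])).reshape(-1,3)
    q=(P[:,:2]-f)@Rm
    m=(P[:,2]>lo)&(P[:,2]<hi)&(np.abs(q[:,0])<.18)&(np.abs(q[:,1])<.05)
    if t=="6" or t=="3": pass
    q=q[m]
    L=[];
    for a in np.arange(-.13,.13,.01):
        s=q[(q[:,0]>a)&(q[:,0]<a+.01),1]
        if len(s)>5: L.append((a,*np.percentile(s,[1,99])))
    L=np.array(L);print(n,t,len(L),'lat lo/hi med',np.median(L[:,1]).round(4),np.median(L[:,2]).round(4),'ctr',((np.median(L[:,1])+np.median(L[:,2]))/2).round(4),'slope',np.polyfit(L[:,0],(L[:,1]+L[:,2])/2,1)[0].round(4))
    s=q[np.abs(q[:,1])<.02,0];print('  long',np.percentile(s,[.3,99.7]).round(4), 'n',len(q))
E
```

```text
scene 0 26 lat lo/hi med -0.0274 0.0326 ctr 0.0026 slope 0.0006
  long [-0.1495  0.1505] n 3480
scene 6 26 lat lo/hi med -0.0298 0.0298 ctr 0.0 slope -0.0008
  long [-0.1482  0.1508] n 3663
top 0 26 lat lo/hi med -0.0279 0.0299 ctr 0.001 slope -0.0064
  long [-0.1485  0.1494] n 4335
top 3 26 lat lo/hi med -0.0306 0.0271 ctr -0.0017 slope -0.0042
  long [-0.148   0.1502] n 4731
```

View pics/s6z.png

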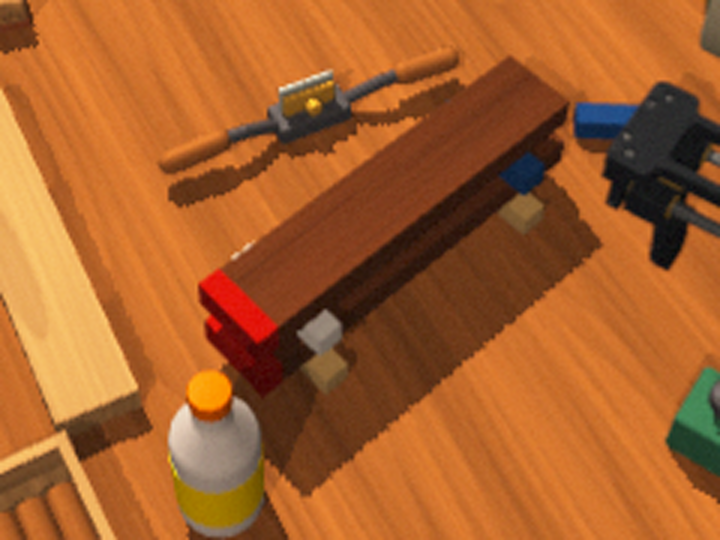

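```bash
python3 plan.py 0.556 0.1358 0.2 -76.2 0
```

```text
t 20.77 tcp [0.4429 0.3458 0.2281] yaw -63.07 gap 1.004 F [0.2 0.3 0.3]
[-0.1, 2.6, 0.0, 0.0477, 0.0057, 0.0011, 0.0]
[-0.1, 2.6, 0.0, 0.0476, 0.0057, 0.0033, 0.0]
[-0.1, 2.6, 0.0, 0.0474, 0.0057, 0.0055, 0.0]
[-0.1, 2.6, 0.0, 0.0471, 0.0057, 0.0076, 0.0]
[-0.1, 2.6, 0.0, 0.0467, 0.0057, 0.0098, 0.0]
```

Emit:
{"api": "drive_tool", "payload": {"commands": [[0,2.6,0,0.0475,0.0055,0.001,0],[0,2.6,0,0.0475,0.0055,0.0035,0],[0,2.6,0,0.0475,0.0055,0.0055,0],[0,2.6,0,0.047,0.0055,0.0075,0],[0,2.6,0,0.035,0.0055,0.01,0]]}}

```text
t: 21.4
tcp_pos: [0.5564, 0.139, 0.2003]
eef_rot: [0.558, -0.552, 0.436, -0.44]
force: [0.6, 0.8, 0.5]
finger_gap: 1.002
```

```bash
python3 plan.py 0.556 0.1358 0.165 -76.2 0
```

```text
t 21.4 tcp [0.5564 0.139  0.2003] yaw -76.56 gap 1.002 F [0.6 0.8 0.5]
[-0.6, -0.4, 0.0, 0.003, 0.0353, -0.0014, 0.0]
```

Emit:
{"api": "drive_tool", "payload": {"commands": [[-0.6,-0.4,0,0.003,0.035,-0.0015,0],[0,0,0,0,0.014,0,0],[0,0,0,0,0,0,0]]}}

```text
t: 21.78
tcp_pos: [0.5579, 0.1307, 0.15]
eef_rot: [0.555, -0.555, 0.438, -0.439]
force: [-0.3, -1.0, 0.1]
finger_gap: 0.999
```

```bash
python3 plan.py 0.556 0.1358 0.1385 -76.2 0
```

```text
t 21.77 tcp [0.5579 0.1307 0.15  ] yaw -76.62 gap 0.999 F [-0.3 -1.   0.1]
[-0.1, -0.4, 0.0, -0.0054, 0.0115, -0.0007, 0.0]
```

Emit:
{"api": "drive_tool", "payload": {"commands": [[0,-0.4,0,-0.005,0.01,-0.0007,0],[0,0,0,0,0,0,0]]}}

```text
t: 22.02
tcp_pos: [0.5563, 0.1364, 0.141]
eef_rot: [0.557, -0.556, 0.435, -0.437]
force: [-0.0, 0.0, -0.5]
finger_gap: 0.998
```

```bash
python3 plan.py 0.556 0.1358 0.1385 -76.2 0
```

```text
t 22.02 tcp [0.5563 0.1364 0.141 ] yaw -76.15 gap 0.998 F [-0.   0.  -0.5]
[-0.2, 0.1, 0.1, 0.0005, 0.0025, -0.0005, 0.0]
```

Emit:
{"api": "drive_tool", "payload": {"commands": [[0,0,0,0.0005,0.002,-0.0005,0],[0,0,0,0,0,0,1],[0,0,0,0,0,0,1],[0,0,0,0,0,0,1]]}}

```text
t: 22.52
tcp_pos: [0.5563, 0.1362, 0.1401]
eef_rot: [0.558, -0.556, 0.434, -0.438]
force: [0.2, 0.5, -1.1]
finger_gap: 0.684
```

```bash
python3 plan.py 0.5555 0.1384 0.145 -76.3 1
```

```text
t 22.52 tcp [0.5563 0.1362 0.1401] yaw -76.09 gap 0.684 F [ 0.2  0.5 -1.1]
[-0.3, 0.2, 0.1, -0.0023, -0.0049, -0.0002, 1.0]
```

Emit:
{"api": "drive_tool", "payload": {"commands": [[0,0,0,0,-0.006,0,1],[0,0.2,0,-0.0022,0,0,1],[0,0,0,0,0,0,1]]}}

```text
t: 22.9
tcp_pos: [0.5552, 0.1385, 0.1458]
eef_rot: [0.557, -0.555, 0.436, -0.438]
force: [0.1, -0.1, -3.4]
finger_gap: 0.678
```

```bash
python3 plan.py 0.5555 0.1382 0.1405 -76.3 1
```

```text
t 22.9 tcp [0.5552 0.1385 0.1458] yaw -76.31 gap 0.678 F [ 0.1 -0.1 -3.4]
[-0.2, -0.0, 0.1, 0.0004, 0.0053, 0.0002, 1.0]
```

Emit:
{"api": "drive_tool", "payload": {"commands": [[0,0,0,0,0.003,0,1],[0,0,0,0,0.001,0,1]]}}

```text
t: 23.15
tcp_pos: [0.555, 0.1385, 0.1412]
eef_rot: [0.557, -0.555, 0.436, -0.438]
force: [-0.0, 0.1, -3.0]
finger_gap: 0.678
```

Emit:
{"api": "drive_tool", "payload": {"commands": [[0,0,0,0,0.0015,0,1]]}}

```text
t: 23.28
tcp_pos: [0.5551, 0.1385, 0.1401]
eef_rot: [0.557, -0.555, 0.436, -0.438]
force: [-6.2, -0.1, 11.8]
finger_gap: 0.68
```

Emit:
{"api": "drive_tool", "payload": {"commands": [[0,0,0,0,0.001,0,1]]}}

```text
t: 23.4
tcp_pos: [0.5551, 0.1385, 0.1401]
eef_rot: [0.557, -0.555, 0.436, -0.438]
force: [-7.3, -0.3, 11.5]
finger_gap: 0.677
```

Emit:
{"api": "drive_tool", "payload": {"commands": [[0,0,0,0,0,0,0.2],[0,0,0,0,0,0,0.1],[0,0,0,0,0,0,0],[0,0,0,0,-0.03,0,0],[0,0,0,0,-0.05,0,0]]}}

```text
t: 24.02
tcp_pos: [0.5542, 0.1384, 0.2193]
eef_rot: [-0.555, 0.557, -0.437, 0.437]
force: [0.2, 0.2, 0.0]
finger_gap: 0.997
```

```bash
python3 plan.py 0.4347 0.362 0.2 -63.4 0
```

```text
t 24.02 tcp [0.5542 0.1384 0.2193] yaw -76.32 gap 0.997 F [0.2 0.2 0. ]
[0.0, -2.6, 0.0, -0.0491, 0.0039, -0.0126, 0.0]
[0.0, -2.6, 0.0, -0.0496, 0.0039, -0.0104, 0.0]
[0.0, -2.6, 0.0, -0.05, 0.0039, -0.0082, 0.0]
[0.0, -2.6, 0.0, -0.0504, 0.0039, -0.0059, 0.0]
[0.0, -2.6, 0.0, -0.0506, 0.0039, -0.0036, 0.0]
```

Emit:
{"api": "drive_tool", "payload": {"commands": [[0,-2.6,0,-0.049,0,-0.0125,0],[0,-2.6,0,-0.0495,0,-0.0105,0],[0,-2.6,0,-0.05,0,-0.008,0],[0,-2.6,0,-0.05,0.01,-0.006,0],[0,-2.6,0,-0.035,0.01,-0.003,0]]}}

```text
t: 24.65
tcp_pos: [0.4414, 0.3517, 0.2032]
eef_rot: [0.604, -0.6, 0.368, -0.373]
force: [-0.5, 0.5, -0.4]
finger_gap: 0.999
```

```bash
python3 plan.py 0.4347 0.364 0.145 -63.4 0;  python3 - <<'E'
from h import *
from bench import viewer
y=.239;f=np.array([.5565,.1356]);Rm=np.array([[np.cos(y),-np.sin(y)],[np.sin(y),np.cos(y)]])
for n in("scene","top"):
    p,d=viewer.capture(n);cv2.imwrite(f"pics/{n}7.png",p[:,:,::-1]);np.save(f"pics/{n}7d.npy",d)
for n,t,lo,hi in(("scene","0",.036,.055),("scene","7",.081,.1),("top","0",.036,.055),("top","7",.081,.1)):
    cal=viewer.calibration(n);d=np.load(f"pics/{n}{t}d.npy");P=cloud(cal,d,T_of(cal['xyz'],cal['attitude'])).reshape(-1,3)
    q=(P[:,:2]-f)@Rm
    m=(P[:,2]>lo)&(P[:,2]<hi)&(np.abs(q[:,0])<.18)&(np.abs(q[:,1])<.05)
    q=q[m];L=[]
    for a in np.arange(-.13,.13,.01):
        s=q[(q[:,0]>a)&(q[:,0]<a+.01),1]
        if len(s)>5: L.append((a,*np.percentile(s,[1,99])))
    L=np.array(L);s=q[np.abs(q[:,1])<.02,0]
    print(n,t,len(L),'ctr',((np.median(L[:,1])+np.median(L[:,2]))/2).round(4),'slope',np.polyfit(L[:,0],(L[:,1]+L[:,2])/2,1)[0].round(4),'long',np.percentile(s,[.3,99.7]).round(4))
E
```

```text
t 24.65 tcp [0.4414 0.3517 0.2032] yaw -63.2 gap 0.999 F [-0.5  0.5 -0.4]
[-0.3, 0.1, 0.1, -0.0071, 0.0291, -0.0005, 0.0]
[-0.3, 0.1, 0.1, -0.0071, 0.0291, -0.0003, 0.0]
scene 0 26 ctr 0.0026 slope 0.0006 long [-0.1495  0.1505]
scene 7 26 ctr 0.0031 slope -0.0019 long [-0.1494  0.1502]
top 0 26 ctr 0.001 slope -0.0064 long [-0.1485  0.1494]
top 7 26 ctr 0.0013 slope -0.005 long [-0.1488  0.1492]
```

Emit:
{"api": "drive_tool", "payload": {"commands": [[-0.3,0,0,-0.007,0.03,-0.001,0],[-0.3,0,0,-0.006,0.028,-0.001,0],[0,0,0,0,0,0,0]]}}

```text
t: 25.12
tcp_pos: [0.4343, 0.3623, 0.1439]
eef_rot: [-0.601, 0.603, -0.37, 0.371]
force: [0.2, -0.1, -0.0]
finger_gap: 0.998
```

```bash
python3 plan.py 0.434 0.3642 0.076 -63.4 0;python3 - <<'E'
from bench import env,viewer
import cv2
p,d=viewer.capture("wrist");cv2.imwrite("pics/w8.png",p[:,:,::-1])
E
```

```text
t 25.12 tcp [0.4343 0.3623 0.1439] yaw -63.16 gap 0.998 F [ 0.2 -0.1 -0. ]
[0.0, 0.1, 0.1, -0.001, 0.0339, 0.0004, 0.0]
[0.0, 0.1, 0.1, -0.001, 0.0339, 0.0003, 0.0]
```

View pics/w8.png

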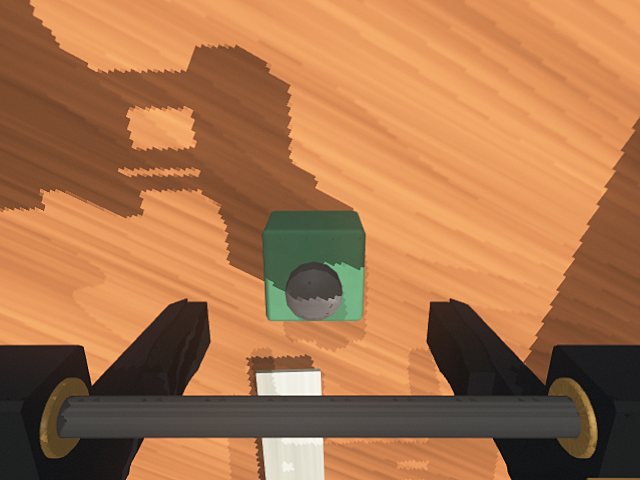

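```bash
python3 - <<'E'
from h import *
from bench import env,viewer
st=env.state();cal=viewer.calibration("wrist");p,d=viewer.capture("wrist")
Tw=T_of(st['tcp_pos'],st['eef_rot'])@cal['T_tool_cam'];P=cloud(cal,d,Tw)
sub=P[180:330,240:390].reshape(-1,3)
for lo,hi in((.034,.046),(.054,.068)):
    q=sub[(sub[:,2]>lo)&(sub[:,2]<hi)]
    r=rect(q[:,:2]);print(lo,len(q),r,np.median(q[:,2]))
print(st['tcp_pos'])
E
```

```text
0.034 6587 (array([0.43654779, 0.36578822]), np.float32(0.05019635), np.float32(0.050233565), np.float32(0.47923636)) 0.03972523069255407
0.054 2466 (array([0.43621171, 0.36567208]), np.float32(0.025590628), np.float32(0.026203096), np.float32(0.48381972)) 0.06123731903852027
[0.43495142 0.36245443 0.14519827]
```

Emit:
{"api": "drive_tool", "payload": {"commands": [[0,0.1,0,-0.001,0.033,0,0],[0,0.1,0,-0.001,0.028,0,0],[0,0,0,0,0,0,0]]}}

```text
t: 25.6
tcp_pos: [0.4379, 0.3642, 0.0887]
eef_rot: [0.604, -0.598, 0.369, -0.375]
force: [-0.2, -0.5, -0.1]
finger_gap: 0.997
```

```bash
python3 plan.py 0.4362 0.3655 0.076 -62.6 0
```

```text
t 25.6 tcp [0.4379 0.3642 0.0887] yaw -63.51 gap 0.997 F [-0.2 -0.5 -0.1]
[-0.7, -0.9, 0.2, -0.002, 0.0127, -0.0011, 0.0]
```

Emit:
{"api": "drive_tool", "payload": {"commands": [[-0.7,-0.9,0.2,-0.002,0.012,-0.001,0],[0,0,0,0,0,0,0]]}}

```text
t: 25.85
tcp_pos: [0.4375, 0.3659, 0.0788]
eef_rot: [0.605, -0.603, 0.367, -0.367]
force: [0.1, -0.4, 0.6]
finger_gap: 1.001
```

```bash
python3 plan.py 0.4362 0.3655 0.076 -62.6 0
```

```text
t 25.85 tcp [0.4375 0.3659 0.0788] yaw -62.56 gap 1.001 F [ 0.1 -0.4  0.6]
[-0.2, 0.0, -0.0, -0.0003, 0.0028, -0.0014, 0.0]
```

Emit:
{"api": "drive_tool", "payload": {"commands": [[0,0,0,-0.0003,0.002,-0.0014,0],[0,0,0,0,0,0,1],[0,0,0,0,0,0,1],[0,0,0,0,0,0,1],[0,0,0,0,0,0,1]]}}

```text
t: 26.48
tcp_pos: [0.4367, 0.3659, 0.0784]
eef_rot: [0.606, -0.603, 0.366, -0.368]
force: [1.4, -2.4, -1.0]
finger_gap: 0.571
```

Emit:
{"api": "drive_tool", "payload": {"commands": [[0,0,0,0,-0.015,0,1],[0,0,0,0,-0.04,0,1],[0,0,0,0,-0.05,0,1],[0,0,0,0,-0.05,0,1]]}}

```text
t: 26.98
tcp_pos: [0.4338, 0.3642, 0.2342]
eef_rot: [-0.602, 0.607, -0.369, 0.366]
force: [0.7, -0.0, -5.7]
finger_gap: 0.566
```

```bash
python3 plan.py 0.4579 0.1148 0.22 -76.3 1
```

```text
t 26.98 tcp [0.4338 0.3642 0.2342] yaw -62.56 gap 0.566 F [ 0.7 -0.  -5.7]
[0.1, 2.7, 0.0, 0.0465, 0.003, -0.0187, 1.0]
[0.1, 2.7, 0.0, 0.0473, 0.0029, -0.0164, 1.0]
[0.1, 2.7, 0.0, 0.0481, 0.0029, -0.0142, 1.0]
[0.1, 2.7, 0.0, 0.0487, 0.0029, -0.0118, 1.0]
[0.1, 2.7, 0.0, 0.0492, 0.0029, -0.0095, 1.0]
```

Emit:
{"api": "drive_tool", "payload": {"commands": [[0,2.7,0,0.04,0.003,-0.0185,1],[0,2.7,0,0.047,0.003,-0.0165,1],[0,2.7,0,0.048,0.003,-0.014,1],[0,2.7,0,0.0485,0.003,-0.012,1],[0,2.7,0,0.035,0.003,-0.008,1]]}}

```text
t: 27.6
tcp_pos: [0.4515, 0.1309, 0.2254]
eef_rot: [0.557, -0.556, 0.436, -0.436]
force: [0.4, -0.7, -6.2]
finger_gap: 0.566
```

```bash
python3 plan.py 0.4579 0.1148 0.195 -76.3 1
```

```text
t 27.6 tcp [0.4515 0.1309 0.2254] yaw -76.2 gap 0.566 F [ 0.4 -0.7 -6.2]
[-0.0, 0.1, -0.0, 0.0171, 0.0304, 0.0024, 1.0]
```

Emit:
{"api": "drive_tool", "payload": {"commands": [[0,0,0,0.008,0.015,0.0015,1],[0,0,0,0.006,0.012,0.001,1],[0,0,0,0,0,0,1]]}}

```text
t: 27.98
tcp_pos: [0.4568, 0.1163, 0.1974]
eef_rot: [-0.556, 0.556, -0.437, 0.437]
force: [0.3, 0.8, -6.0]
finger_gap: 0.563
```

```bash
python3 plan.py 0.4579 0.1148 0.174 -76.3 1
```

```text
t 27.98 tcp [0.4568 0.1163 0.1974] yaw -76.33 gap 0.563 F [ 0.3  0.8 -6. ]
[0.1, -0.0, -0.0, 0.0018, 0.0234, 0.0007, 1.0]
```

Emit:
{"api": "drive_tool", "payload": {"commands": [[0,0,0,0.0015,0.011,0,1],[0,0,0,0,0.01,0,1],[0,0,0,0,0,0,1]]}}

```text
t: 28.35
tcp_pos: [0.4569, 0.1164, 0.175]
eef_rot: [-0.556, 0.557, -0.437, 0.436]
force: [0.6, -0.3, -6.1]
finger_gap: 0.566
```

```bash
python3 plan.py 0.4579 0.1148 0.17 -76.3 1
```

```text
t 28.35 tcp [0.4569 0.1164 0.175 ] yaw -76.17 gap 0.566 F [ 0.6 -0.3 -6.1]
[0.1, 0.1, -0.1, 0.0018, 0.005, 0.0006, 1.0]
```

Emit:
{"api": "drive_tool", "payload": {"commands": [[0,0,0,0.002,0.003,0.001,1],[0,0,0,0,0.001,0,1]]}}

```text
t: 28.6
tcp_pos: [0.4587, 0.1148, 0.1711]
eef_rot: [0.557, -0.557, 0.436, -0.436]
force: [-0.6, 0.4, -6.6]
finger_gap: 0.568
```

Emit:
{"api": "drive_tool", "payload": {"commands": [[0,0,0,0,0.0015,0,1]]}}

```text
t: 28.72
tcp_pos: [0.4588, 0.1148, 0.1697]
eef_rot: [0.557, -0.556, 0.436, -0.436]
force: [-0.1, 0.2, -5.5]
finger_gap: 0.564
```

Emit:
{"api": "drive_tool", "payload": {"commands": [[0,0,0,0,0.001,0,1]]}}

```text
t: 28.85
tcp_pos: [0.4588, 0.1148, 0.1687]
eef_rot: [0.557, -0.556, 0.436, -0.436]
force: [0.1, 0.1, -6.0]
finger_gap: 0.569
```

Emit:
{"api": "drive_tool", "payload": {"commands": [[0,0,0,0,0.001,0,1]]}}

```text
t: 28.98
tcp_pos: [0.4588, 0.1148, 0.1683]
eef_rot: [0.557, -0.556, 0.436, -0.436]
force: [-7.2, -0.4, 10.7]
finger_gap: 0.564
```

Emit:
{"api": "drive_tool", "payload": {"commands": [[0,0,0,0,0,0,0.35],[0,0,0,0,0,0,0.2],[0,0,0,0,0,0,0.2],[0,0,0,0,-0.03,0,0.2],[0,0,0,0,-0.055,0,0.2]]}}

```text
t: 29.6
tcp_pos: [0.4586, 0.1146, 0.2538]
eef_rot: [-0.556, 0.557, -0.437, 0.435]
force: [-0.2, 0.1, 0.0]
finger_gap: 0.803
```

```bash
python3 plan.py 0.438 -0.383 0.2 5 0.1
```

```text
t 29.6 tcp [0.4586 0.1146 0.2538] yaw -76.16 gap 0.803 F [-0.2  0.1  0. ]
[0.0, -8.1, -0.0, 0.0478, 0.0054, -0.0139, 0.1]
[0.0, -8.1, -0.0, 0.0454, 0.0054, -0.0205, 0.1]
[0.0, -8.1, -0.0, 0.042, 0.0054, -0.0267, 0.1]
[0.0, -8.1, -0.0, 0.0378, 0.0054, -0.0324, 0.1]
[0.0, -8.1, -0.0, 0.0329, 0.0054, -0.0374, 0.1]
[0.0, -8.1, -0.0, 0.0273, 0.0054, -0.0417, 0.1]
[0.0, -8.1, -0.0, 0.0211, 0.0054, -0.0451, 0.1]
[0.0, -8.1, -0.0, 0.0145, 0.0054, -0.0476, 0.1]
[0.0, -8.1, -0.0, 0.0077, 0.0054, -0.0492, 0.1]
[0.0, -8.1, -0.0, 0.0007, 0.0054, -0.0498, 0.1]
```

Emit:
{"api": "drive_tool", "payload": {"commands": [[0,-8.1,0,0.048,0.005,-0.014,0],[0,-8.1,0,0.0455,0.005,-0.0205,0],[0,-8.1,0,0.042,0.005,-0.0265,0],[0,-8.1,0,0.038,0.005,-0.0325,0],[0,-8.1,0,0.033,0.005,-0.0375,0]]}}

```text
t: 30.22
tcp_pos: [0.4524, -0.1397, 0.2335]
eef_rot: [0.677, -0.676, 0.203, -0.211]
force: [-0.2, 0.1, -0.5]
finger_gap: 0.997
```

```bash
python3 plan.py 0.438 -0.383 0.19 5 0
```

```text
t 30.23 tcp [ 0.4524 -0.1397  0.2335] yaw -34.05 gap 0.997 F [-0.2  0.1 -0.5]
[-0.0, -7.8, 0.1, 0.0248, 0.0088, -0.042, 0.0]
[-0.0, -7.8, 0.1, 0.0189, 0.0087, -0.0449, 0.0]
[-0.0, -7.8, 0.1, 0.0126, 0.0087, -0.0471, 0.0]
[-0.0, -7.8, 0.1, 0.0061, 0.0087, -0.0484, 0.0]
[-0.0, -7.8, 0.1, -0.0005, 0.0087, -0.0487, 0.0]
```

Emit:
{"api": "drive_tool", "payload": {"commands": [[0,-7.8,0,0.025,0.009,-0.042,0],[0,-7.8,0,0.019,0.009,-0.045,0],[0,-7.8,0,0.0125,0.009,-0.047,0],[0,-7.8,0,0.006,0.009,-0.0485,0],[0,-7.8,0,0,0.009,-0.03,0]]}}

```text
t: 30.85
tcp_pos: [0.4403, -0.3743, 0.1884]
eef_rot: [-0.704, 0.708, 0.043, -0.033]
force: [0.1, 0.5, -0.4]
finger_gap: 0.998
```

```bash
python3 plan.py 0.438 -0.383 0.145 5 0
```

```text
t 30.85 tcp [ 0.4403 -0.3743  0.1884] yaw 6.15 gap 0.998 F [ 0.1  0.5 -0.4]
[0.3, 1.2, 0.7, -0.0038, 0.0434, -0.0082, 0.0]
```

Emit:
{"api": "drive_tool", "payload": {"commands": [[0,1,0.5,-0.002,0.02,-0.004,0],[0,0,0.2,-0.0015,0.018,-0.0035,0],[0,0,0,0,0,0,0]]}}

```text
t: 31.22
tcp_pos: [0.4373, -0.3819, 0.1466]
eef_rot: [-0.706, 0.707, 0.029, -0.03]
force: [0.0, 0.0, 0.1]
finger_gap: 1.0
```

```bash
python3 plan.py 0.438 -0.383 0.145 5 0; python3 - <<'E'
from h import *
from bench import env,viewer
st=env.state();cal=viewer.calibration("wrist");p,d=viewer.capture("wrist");cv2.imwrite("pics/w9.png",p[:,:,::-1])
Tw=T_of(st['tcp_pos'],st['eef_rot'])@cal['T_tool_cam'];P=cloud(cal,d,Tw)
sub=P[120:345,200:440].reshape(-1,3)
for lo,hi in((.034,.046),(.054,.068)):
    q=sub[(sub[:,2]>lo)&(sub[:,2]<hi)]
    r=rect(q[:,:2]);print(lo,len(q),r,cv2.minEnclosingCircle(q[:,:2].astype(np.float32)),np.median(q[:,2]))
E
```

```text
t 31.23 tcp [ 0.4373 -0.3819  0.1466] yaw 4.75 gap 1.0 F [0.  0.  0.1]
[0.2, -0.2, -0.1, 0.0006, 0.0017, -0.0012, 0.0]
0.034 5226 (array([ 0.44047493, -0.35539284]), np.float32(0.04924208), np.float32(0.10739538), np.float32(1.5469451)) ((0.4513944983482361, -0.3556532859802246), 0.05551739037036896) 0.03970237062055405
0.054 2390 (array([ 0.43983707, -0.38349298]), np.float32(0.025745021), np.float32(0.02557067), np.float32(-0.62850183)) ((0.4396279752254486, -0.38380753993988037), 0.013434585183858871) 0.061162231189122715
```

View pics/w9.png

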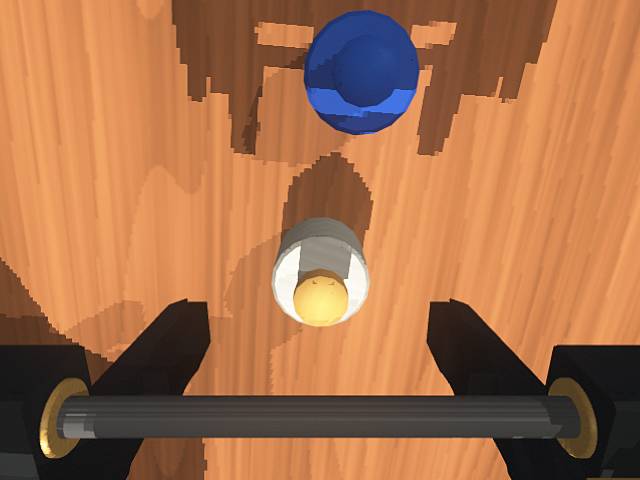

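Emit:
{"api": "drive_tool", "payload": {"commands": [[0,0,0,0.001,0.033,-0.001,0],[0,0,0,0.0005,0.029,-0.001,0],[0,0,0,0,0,0,0]]}}

```text
t: 31.65
tcp_pos: [0.441, -0.3828, 0.087]
eef_rot: [-0.704, 0.709, 0.03, -0.029]
force: [1.0, -0.6, 1.2]
finger_gap: 1.001
```

```bash
python3 plan.py 0.4393 -0.3836 0.0775 5 0
```

```text
t 31.65 tcp [ 0.441  -0.3828  0.087 ] yaw 4.81 gap 1.001 F [ 1.  -0.6  1.2]
[0.4, -0.2, 0.1, -0.0018, 0.0095, -0.0006, 0.0]
```

Emit:
{"api": "drive_tool", "payload": {"commands": [[0.4,0,0,-0.0015,0.009,-0.0006,0],[0,0,0,0,0,0,0]]}}

```text
t: 31.9
tcp_pos: [0.4404, -0.3838, 0.08]
eef_rot: [-0.705, 0.707, 0.031, -0.028]
force: [-0.1, -0.1, -0.1]
finger_gap: 1.0
```

```bash
python3 plan.py 0.4393 -0.3836 0.0775 5 0
```

```text
t 31.9 tcp [ 0.4404 -0.3838  0.08  ] yaw 4.84 gap 1.0 F [-0.1 -0.1 -0.1]
[0.2, -0.2, 0.2, -0.0011, 0.0025, 0.0003, 0.0]
```

Emit:
{"api": "drive_tool", "payload": {"commands": [[0.2,0,0.2,-0.001,0.002,0,0],[0,0,0,0,0,0,1],[0,0,0,0,0,0,1],[0,0,0,0,0,0,1],[0,0,0,0,0,0,1]]}}

```text
t: 32.52
tcp_pos: [0.4396, -0.3843, 0.0796]
eef_rot: [-0.706, 0.707, 0.03, -0.029]
force: [-4.5, 0.1, 1.4]
finger_gap: 0.572
```

Emit:
{"api": "drive_tool", "payload": {"commands": [[0,0,0,0,-0.015,0,1],[0,0,0,0,-0.04,0,1],[0,0,0,0,-0.05,0,1],[0,0,0,0,-0.05,0,1]]}}

```text
t: 33.02
tcp_pos: [0.438, -0.3823, 0.2352]
eef_rot: [0.71, -0.703, -0.028, 0.032]
force: [0.8, -1.1, -6.4]
finger_gap: 0.558
```

```bash
python3 plan.py 0.6523 0.1622 0.24 13.7 1
```

```text
t 33.02 tcp [ 0.438  -0.3823  0.2352] yaw 4.82 gap 0.558 F [ 0.8 -1.1 -6.4]
[-0.1, -0.8, -0.0, 0.0236, -0.0001, 0.0477, 1.0]
[-0.1, -0.8, -0.0, 0.0242, -0.0001, 0.0474, 1.0]
[-0.1, -0.8, -0.0, 0.0249, -0.0002, 0.047, 1.0]
[-0.1, -0.8, -0.0, 0.0256, -0.0002, 0.0466, 1.0]
[-0.1, -0.8, -0.0, 0.0262, -0.0002, 0.0463, 1.0]
[-0.1, -0.8, -0.0, 0.0269, -0.0003, 0.0459, 1.0]
[-0.1, -0.8, -0.0, 0.0275, -0.0003, 0.0455, 1.0]
[-0.1, -0.8, -0.0, 0.0282, -0.0003, 0.0451, 1.0]
[-0.1, -0.8, -0.0, 0.0288, -0.0003, 0.0447, 1.0]
[-0.1, -0.8, -0.0, 0.0294, -0.0004, 0.0443, 1.0]
[-0.1, -0.8, -0.0, 0.03, -0.0004, 0.0439, 1.0]
```

Emit:
{"api": "drive_tool", "payload": {"commands": [[0,-0.8,0,0.0235,0,0.0475,1],[0,-0.8,0,0.024,0,0.0475,1],[0,-0.8,0,0.025,0,0.047,1],[0,-0.8,0,0.0255,0,0.0465,1],[0,-0.8,0,0.026,0,0.0465,1]]}}

```text
t: 33.65
tcp_pos: [0.5361, -0.1304, 0.2424]
eef_rot: [0.707, -0.704, -0.052, 0.053]
force: [0.2, -0.5, -5.6]
finger_gap: 0.555
```

```bash
python3 plan.py 0.6523 0.1622 0.24 13.7 1;python3 - <<'E'
from bench import env,viewer
import cv2
p,d=viewer.capture("wrist");cv2.imwrite("pics/w10.png",p[:,:,::-1])
p,d=viewer.capture("scene");cv2.imwrite("pics/s10.png",p[:,:,::-1])
E
```

```text
t 33.65 tcp [ 0.5361 -0.1304  0.2424] yaw 8.58 gap 0.555 F [ 0.2 -0.5 -5.6]
[-0.0, -0.9, -0.0, 0.0264, 0.0006, 0.0453, 1.0]
[-0.0, -0.9, -0.0, 0.0271, 0.0006, 0.0449, 1.0]
[-0.0, -0.9, -0.0, 0.0278, 0.0005, 0.0445, 1.0]
[-0.0, -0.9, -0.0, 0.0284, 0.0005, 0.0441, 1.0]
[-0.0, -0.9, -0.0, 0.0291, 0.0005, 0.0437, 1.0]
[-0.0, -0.9, -0.0, 0.0297, 0.0004, 0.0432, 1.0]
```

View pics/w10.png

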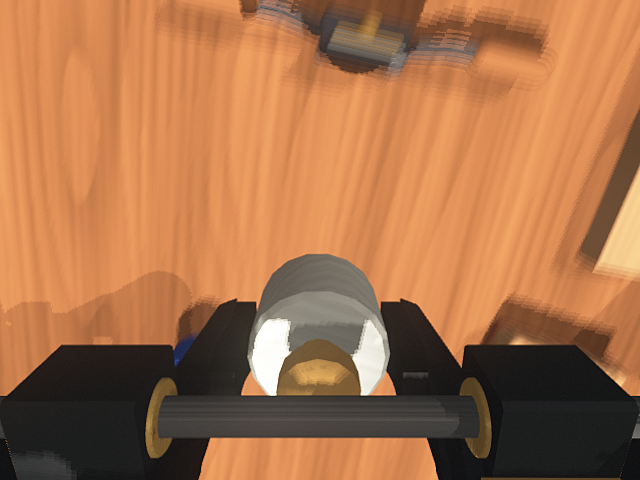

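View pics/s10.png

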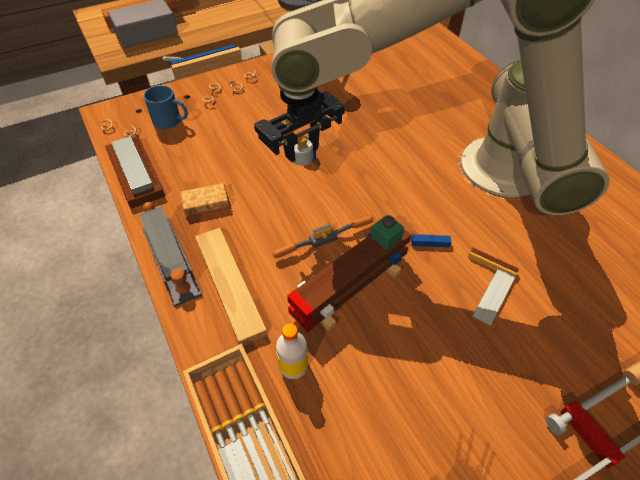

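Emit:
{"api": "drive_tool", "payload": {"commands": [[0,-0.9,0,0.0265,0,0.045,1],[0,-0.9,0,0.027,0,0.045,1],[0,-0.9,0,0.028,0,0.0445,1],[0,-0.9,0,0.028,0,0.04,1],[0,-0.9,0,0.02,0.005,0.025,1]]}}

```text
t: 34.38
tcp_pos: [0.6284, 0.0969, 0.2397]
eef_rot: [0.704, -0.7, -0.081, 0.083]
force: [0.3, 0.1, -6.2]
finger_gap: 0.558
```

```bash
python3 plan.py 0.6523 0.1622 0.2 13.7 1
```

```text
t 34.38 tcp [0.6284 0.0969 0.2397] yaw 13.31 gap 0.558 F [ 0.3  0.1 -6.2]
[-0.2, -0.2, -0.1, 0.0192, 0.02, 0.0289, 1.0]
[-0.2, -0.2, -0.1, 0.0193, 0.0199, 0.0289, 1.0]
```

Emit:
{"api": "drive_tool", "payload": {"commands": [[-0.2,-0.2,0,0.019,0.018,0.029,1],[-0.2,-0.2,0,0.015,0.016,0.022,1],[0,0,0,0,0,0,1],[0,0,0,0,0,0,1]]}}

```text
t: 34.88
tcp_pos: [0.6493, 0.1568, 0.2045]
eef_rot: [-0.702, 0.702, 0.083, -0.088]
force: [-0.2, -1.0, -5.6]
finger_gap: 0.557
```

```bash
python3 plan.py 0.6523 0.1622 0.182 13.7 1; python3 - <<'E'
from h import *
from bench import env,viewer
st=env.state();cal=viewer.calibration("wrist");p,d=viewer.capture("wrist");cv2.imwrite("pics/w11.png",p[:,:,::-1])
P=cloud(cal,d,cal['T_tool_cam'])  # tool frame
sub=P[240:395,240:400].reshape(-1,3)
q=sub[(sub[:,1]>.028)&(sub[:,1]<.048)&(abs(sub[:,0])<.03)&(np.abs(sub[:,2])<.03)]
print(len(q)); A=np.c_[q[:,0],q[:,2],np.ones(len(q))]
for _ in range(4):
    s=np.linalg.lstsq(A,q[:,1],rcond=None)[0];r=q[:,1]-A@s;k=np.abs(r)<.003;q=q[k];A=A[k]
print('plane y=',s,'tilt deg',np.degrees(s[:2]),len(q))
q=sub[(sub[:,1]>.008)&(sub[:,1]<.026)]; print('knob ctr',rect(q[:,[0,2]]),np.percentile(q[:,1],5))
E
```

```text
t 34.88 tcp [0.6493 0.1568 0.2045] yaw 13.83 gap 0.557 F [-0.2 -1.  -5.6]
[0.0, 0.1, -0.4, 0.0043, 0.0225, 0.0045, 1.0]
11070
plane y= [-0.00123933  0.01702013  0.03986852] tilt deg [-0.07100833  0.97518138] 9398
knob ctr (array([0.00793083, 0.00674545]), np.float32(0.037937637), np.float32(0.014278352), np.float32(-0.058454797)) 0.017318746142733862
```

View pics/w11.png

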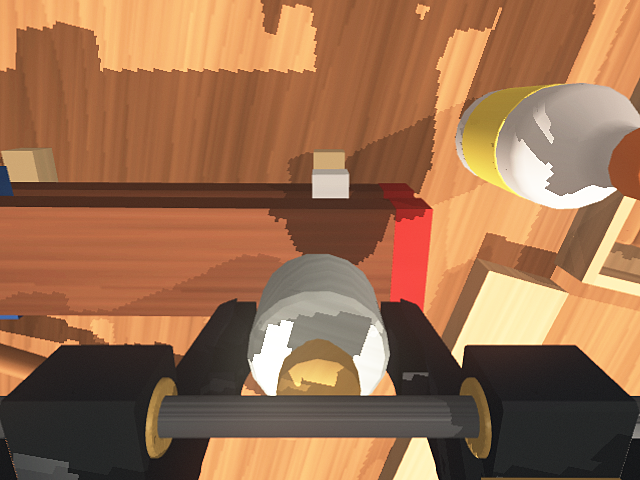

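Emit:
{"api": "drive_tool", "payload": {"commands": [[0,0,0,0.004,0.011,0.0045,1],[0,0,0,0,0.011,0,1],[0,0,0,0,0,0,1]]}}

```text
t: 35.3
tcp_pos: [0.652, 0.1607, 0.1814]
eef_rot: [-0.702, 0.702, 0.082, -0.087]
force: [0.1, -0.5, -6.5]
finger_gap: 0.559
```

```bash
python3 plan.py 0.6523 0.1622 0.173 13.7 1
```

```text
t 35.3 tcp [0.652  0.1607 0.1814] yaw 13.7 gap 0.559 F [ 0.1 -0.5 -6.5]
[0.0, -0.0, -0.4, 0.0007, 0.0084, 0.0013, 1.0]
```

Emit:
{"api": "drive_tool", "payload": {"commands": [[0,0,-0.4,0.0005,0.006,0.0015,1],[0,0,0,0,0.002,0,1],[0,0,0,0,0,0,1]]}}

```text
t: 35.67
tcp_pos: [0.6522, 0.1622, 0.1732]
eef_rot: [-0.702, 0.702, 0.085, -0.084]
force: [-0.1, 1.2, -6.8]
finger_gap: 0.562
```

Emit:
{"api": "drive_tool", "payload": {"commands": [[0,0,0,0,0.0015,0,1]]}}

```text
t: 35.8
tcp_pos: [0.6523, 0.1622, 0.172]
eef_rot: [-0.702, 0.702, 0.085, -0.084]
force: [0.9, -0.4, -5.9]
finger_gap: 0.556
```

Emit:
{"api": "drive_tool", "payload": {"commands": [[0,0,0,0,0.001,0,1]]}}

```text
t: 35.92
tcp_pos: [0.6523, 0.1622, 0.171]
eef_rot: [-0.702, 0.702, 0.085, -0.084]
force: [1.2, -0.2, -6.4]
finger_gap: 0.557
```

```bash
python3 plan.py 0.6523 0.1622 0.1695 13.7 1
```

```text
t 35.92 tcp [0.6523 0.1622 0.171 ] yaw 13.69 gap 0.557 F [ 1.2 -0.2 -6.4]
[0.0, -0.0, 0.1, -0.0, 0.0015, -0.0, 1.0]
```

Emit:
{"api": "drive_tool", "payload": {"commands": [[0,0,0,0,0.001,0,1]]}}

```text
t: 36.05
tcp_pos: [0.6523, 0.1622, 0.17]
eef_rot: [-0.702, 0.702, 0.085, -0.084]
force: [0.3, -1.0, -6.0]
finger_gap: 0.558
```

Emit:
{"api": "drive_tool", "payload": {"commands": [[0,0,0,0,0.001,0,1]]}}

```text
t: 36.17
tcp_pos: [0.6524, 0.1622, 0.1697]
eef_rot: [-0.702, 0.702, 0.085, -0.084]
force: [-4.1, -0.5, 2.4]
finger_gap: 0.561
```

Emit:
{"api": "drive_tool", "payload": {"commands": [[0,0,0,0,0.0008,0,1]]}}

```text
t: 36.3
tcp_pos: [0.6524, 0.1622, 0.1696]
eef_rot: [-0.702, 0.702, 0.085, -0.083]
force: [-4.7, -0.6, 2.6]
finger_gap: 0.558
```

Contact; release, rise, and check.

Emit:
{"api": "drive_tool", "payload": {"commands": [[0,0,0,0,0,0,0.38],[0,0,0,0,0,0,0.25],[0,0,0,0,0,0,0.15],[0,0,0,0,-0.03,0,0.15],[0,0,0,0,-0.055,0,0.15]]}}

```text
t: 36.92
tcp_pos: [0.652, 0.1621, 0.2538]
eef_rot: [-0.702, 0.702, 0.084, -0.084]
force: [0.8, -0.4, 0.6]
finger_gap: 0.849
```

Emit:
{"api": "drive_tool", "payload": {"commands": [[0,0,0,0,-0.04,-0.02,0.15],[0,0,0,0,0,-0.06,0.15],[0,0,0,0,0,-0.06,0.15],[0,0,0,0,0,-0.06,0.15],[0,0,0,0,0,-0.06,0.15]]}}

```text
t: 37.55
tcp_pos: [0.716, -0.0929, 0.3028]
eef_rot: [-0.701, 0.702, 0.091, -0.083]
force: [0.4, 0.9, 0.2]
finger_gap: 0.85
```

Emit:
{"api": "drive_tool", "payload": {"commands": [[0,0,0,0,0,-0.05,0.15],[0,0,0,0,0,-0.05,0.15],[0,0,0,0,0,0,0.15]]}}

```text
t: 37.92
tcp_pos: [0.7405, -0.1983, 0.3017]
eef_rot: [-0.701, 0.703, 0.089, -0.08]
force: [0.7, 0.1, -1.0]
finger_gap: 0.853
```

```bash
python3 plan.py; python3 - <<'E'
from h import *
from meas import measure
from bench import viewer
for n in("scene","top"):
    p,d=viewer.capture(n);cv2.imwrite(f"pics/{n}9.png",p[:,:,::-1]);np.save(f"pics/{n}9d.npy",d)
    if n=="scene": cv2.imwrite("pics/s9z.png",cv2.resize(p[200:380,220:460,::-1],None,fx=3,fy=3,interpolation=cv2.INTER_CUBIC))
    else: cv2.imwrite("pics/t9z.png",cv2.resize(p[100:340,90:560,::-1],None,fx=1.7,fy=1.7,interpolation=cv2.INTER_CUBIC))
y=.239;f=np.array([.5565,.1356]);Rm=np.array([[np.cos(y),-np.sin(y)],[np.sin(y),np.cos(y)]])
for n,t,lo,hi in(("scene","0",.036,.055),("scene","9",.081,.1),("top","0",.036,.055),("top","9",.081,.1)):
    cal=viewer.calibration(n);d=np.load(f"pics/{n}{t}d.npy");P=cloud(cal,d,T_of(cal['xyz'],cal['attitude'])).reshape(-1,3)
    q=(P[:,:2]-f)@Rm; q0=q;z=P[:,2]
    m=(z>lo)&(z<hi)&(np.abs(q[:,0])<.18)&(np.abs(q[:,1])<.05)
    q=q[m];L=[]
    for a in np.arange(-.06,.06,.01):
        s=q[(q[:,0]>a)&(q[:,0]<a+.01),1]
        if len(s)>5: L.append((a,*np.percentile(s,[1,99])))
    L=np.array(L);s=q[np.abs(q[:,1])<.02,0]
    print(n,t,len(L),'ctr',((np.median(L[:,1])+np.median(L[:,2]))/2).round(4),'long',np.percentile(s,[.3,99.7]).round(4))
    if t=="9":
        for sg in(1,-1):
            k=(np.abs(q0[:,0]-sg*.1)<.05)&(np.abs(q0[:,1])<.05)
            for a,b in((.124,.136),(.145,.16)):
                w=q0[k&(z>a)&(z<b)];print('  weight',sg,a,rect(w)[0].round(4),np.round(rect(w)[1:3],4),len(w))
rois=None
E
```

```text
t 37.92 tcp [ 0.7405 -0.1983  0.3017] yaw 13.79 gap 0.853 F [ 0.7  0.1 -1. ]
scene 0 12 ctr 0.0027 long [-0.1495  0.1505]
scene 9 12 ctr 0.0031 long [-0.1463  0.1502]
  weight 1 0.124 [0.1014 0.0046] [0.0489 0.0459] 311
  weight 1 0.145 [0.0985 0.0031] [0.0241 0.0255] 131
  weight -1 0.124 [-0.1023  0.0027] [0.0522 0.051 ] 347
  weight -1 0.145 [-0.1027  0.0018] [0.0245 0.0251] 106
top 0 12 ctr 0.0012 long [-0.1485  0.1494]
top 9 10 ctr 0.001 long [-0.0323  0.1497]
  weight 1 0.124 [ 0.0984 -0.0004] [0.0491 0.0488] 377
  weight 1 0.145 [0.0984 0.0003] [0.0235 0.0251] 152
  weight -1 0.124 [0. 0.] [0. 0.] 0
  weight -1 0.145 [0. 0.] [0. 0.] 0
```

View pics/s9z.png

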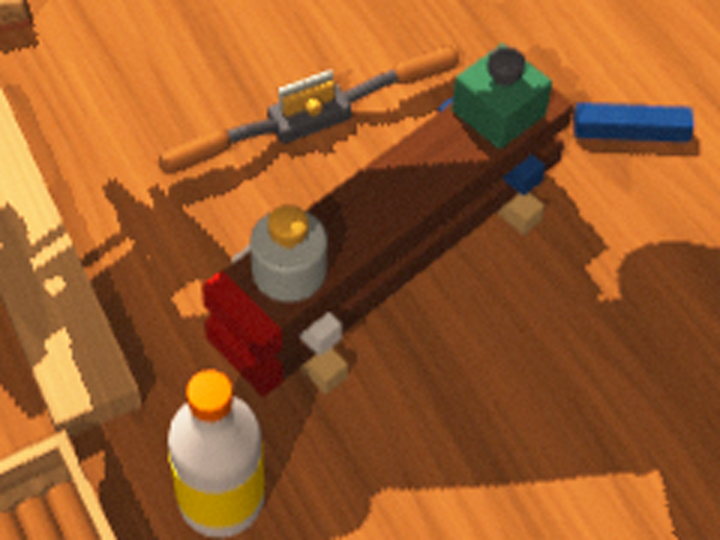

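View pics/t9z.png

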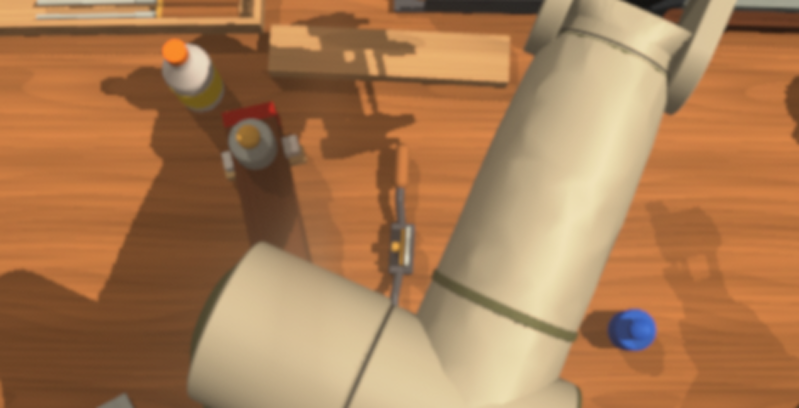

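```bash
python3 - <<'E'
from bench import env
print(env.hand_in(), env.state()['t'])
E
```

```text
the job is handed in; nothing more can be done
the job is handed in; nothing more can be done
```

The walnut pair is stacked to dry as asked, and the job is handed in at about 38 s of the 144 s. No verdict came back.

- **What I did:** I laid the white sticker over the +x bearer and the blue one, taken from the far left, over the −x bearer. The loose walnut blank went on top with its red end the same way. The green square weight stands over the blue sticker and the round steel weight over the white one, both knob up. Each piece was lowered to contact before release.
- **Correction:** The blank first sat about 2.6 mm off to the side, by both fixed cameras. I gripped it again, lifted it a few millimetres and reset it. After that it was within about 0.5 mm of flush.
- **Stickers:** Along the blank both were within about 1 mm of their bearers and within 1° of square. Across it they are about 1.5 to 2 mm off centre.
- **Weights:** They measured 1.5 to 2.7 mm or less from the sticker positions along the blank. The scene camera saw both. In the last top picture the arm hid the green weight, so only the scene camera confirms that one.
- **Things not to be used:** The last pictures show the maple blank, spokeshave and glue bottle apparently unmoved. I judged that by eye and did not re-measure. The sanding block was not in those views; it looked in place in the last full scene picture, taken before the round weight was set down.

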